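Fetch the spare filter cartridge from its clip behind the kit

TASK

Clear the motor, the screw jar and the dropper bottle off the spares rack, standing all three together on the green side mat. Then pull the filter cartridge up out of its spring clip and lay it, centred, in the V cradle. Only after that put the three back upright, each centred on the very marked spot where it stood at the start; never tip any of them over.

Things in the scene. Friction and masses are not known exactly. Their poses are not given: they have to be found in the camera images.
- motor: Square stepper motor, 42 x 42 mm, 44 mm tall, steel with aluminium ends, 5 mm shaft pointing up (to 62 mm); 0.2 to 0.33 kg. Origin: centre of its underside; z up; sides parallel to its x and y, at the start within 5 degrees of the rack's. It stands on one of the rack's three marked spots; which one changes.
- jar: Round grey screw jar with a steel lid, 50 mm across at its widest, 58 mm tall, about 0.18 kg. Origin: centre of its underside; z is up. It stands on one of the three marked spots of the rack.
- bottle: White round dropper bottle, the tallest and slimmest of the three: body 34 mm across and straight up to 62 mm, then a black tapered nozzle up to 84 mm; about 0.09 kg. Origin: centre of its underside; z is up. It stands on one of the three marked spots of the rack. Grip it by the straight body.
- cartridge: Cylinder 22 mm in diameter, 120 mm long (10 mm nipples add 6 mm each end), white, dark ends, 0.07 kg. Origin: on its axis at mid length; y along the cylinder. It starts level in two C-shaped spring clips on the rack, which hold it until pulled straight up with 8 to 13 N, and let go within 15 mm of lift. Grip its middle from above, fingers on its long sides. Either way round is right.
- rack: Fixed plate 130 (x) x 230 (y) x 8 mm. Origin: centre of underside; z up. Square outlines (54 mm) mark spots at x -20, y -80, 0, +80 mm; things stand at z 8, within 3 mm of a spot's centre. Behind, the cartridge lies along y, axis at x +35, z 45 mm, in steel clips 12 mm wide at y -42 and +42, tops at z 59; between the clips it is free, 26 mm of air under it.
- mat: Fixed flat green rubber mat, 200 mm (x) by 180 mm (y), 3 mm thick, on the left or right of the rack: the side area. Origin: centre of its underside; z is up.
- cradle: Fixed, on the other side of the rack: white plate 90 (x) x 160 (y) x 12 mm with two aluminium 90-degree V blocks 14 mm wide at y -45 and +45 mm (76 mm free between). Origin: centre of underside; z up. The groove runs along y, open upwards: bottom at x 0, z 30, lips at x -24 and +24, z 54 mm; outer edges x -31, +31. Seated cartridge: axis along y at x 0, z 45.6 mm.

How it is judged:
By the outcome, as a careful person would: the job done as asked, in the order asked, and still so for the second after the job is handed in, with the robot touching nothing.
It also fails if it takes over 144 s, if anything falls off the work surface, if the arm or the gripper's body presses on something with over 40 N, if the wrist force passes 120 N, or if a joint passes its speed limit or range.

ROBOT

A 7-joint arm with a two-finger parallel gripper is mounted at the origin on the work surface. World frame = base frame: x ahead of the robot, y to its left, z up, the work surface at z = 0. Lengths are in m, angles in rad, forces in N, time in s.
With the tool pointing down it reaches from about 0.4 to 0.875 m from the base axis. Payload 19.3 kg.
Tool frame: the origin (TCP) lies midway between the tips of the shut fingers; the grasp point (between the pads) lies bot.grip_point_offset behind it (bot.grip_point_offset is the distance from the TCP to the grasp point, in m); z points along the fingers, y is the direction in which the jaws open and shut (so a half turn about z gives the same grasp; the last joint's range is limited). The gripper opens to 85 mm and grips with 20 to 120 N. Pads are 22 mm wide; open, the fingers measure 114 mm over their backs; the gripper's body (76 mm by 85 mm) begins 54 mm behind the grasp point. The pads swing forward as they close: fully open they stand 13 mm farther back than shut.
Start: joints at [1.189, 0.521, -0.036, 1.599, 0.021, 1.021, -0.113], TCP at [0.192, -0.595, 0.192] pointing down, gripper open.
Joint ranges: [-2.91, 2.91], [-0.3, 2.13], [-1.5, 1.42], [0.17, 2.43], [-1.26, 4.41], [0.16, 1.93], [-2.52, 2.52]. Speed limits (rad/s): [1.89, 1.89, 2.39, 2.39, 3.01, 3.01, 3.01].

INTERFACE

Orientations are given as [roll, pitch, yaw] about the fixed x, y, z axes, in that order (R = Rz(yaw) Ry(pitch) Rx(roll)).
In Python, from workcell import bot gives the robot as it stands.
- The arm moves only by the tool servo_tool, never from a script. Its argument "rows" is a list that holds one entry, the list of rows, each a list of 6 numbers: the shift along the tool's x, y, z in cm, then the turn, a rotation vector about the tool's x, y, z in degrees. A call has 1 to 5 rows; each row shifts and turns the commanded pose from where the row before left it, along the tool's axes as they then stand; what a row does not reach is not made up. A row lasts 1/8 s, in which the tool goes at most 62.5 mm and 10.7 degrees, less where a joint would pass 70% of its speed; a pose out of reach is approached as far as the arm can. A call is refused whole if a number of a shift passes 6.25 or a number of a turn 10.7, either way. A call with a gripper value outside its range is refused whole. "grip" is the opening, from -1 (shut) to 1 (fully open), so that 0 is half open, set as the call begins (left out, the last holds). The fingers move at their own pace and stop on an object; "squeeze" is the grip in N (left out, the last holds). Time passes only in rows, so rows that do not move let the fingers close. It gives the time, the measured TCP pose, the force and the opening at its end, in the units of the state.
- bot.observe(): the state, without advancing time (a new reading comes with each control period).
- bot.grab_frame(name): name is "scene" or "side" or "wrist"; returns a dict with "image" (420x560x3 uint8, red, green, blue), "K" (3x3 intrinsics, pixels), "R" (3x3) and "t" (3): a world point X has camera coordinates R X + t; the wrist camera has in their place "mount" (4x4, takes a point from camera to tool coordinates, whose origin is the TCP and whose axes are the flange's). Camera axes: x right, y down, z forward; pixel columns grow to the right and rows downward; lengths in m; the calibration is good to about 2 mm. The wrist camera is an equidistant fisheye: a pixel r from the principal point sees the ray r / f radians off the axis. A picture is of the moment at which its call begins: read the wrist's pose just before it. There is no depth.
- bot.job_done(): hands the job in, once; it reports no verdict.
The state is a dict: "clock": time; "qpos": joint angles; "qd": joint speeds; "joint_efforts": joint torques, N m; "position": TCP position; "tool_rot": TCP orientation; "force": force on the tool from outside, world axes, zero at the start; "moment": the same for the moment, N m; "grip_width": finger opening in m.
Only numpy, scipy, OpenCV 4.12 (cv2) and the standard library are available. Lean on these libraries where they do the work, as an engineer would, in place of code of your own. Each camera call takes 0.05 s, during which the arm holds its last target.

## Working session

There is one attempt and no reset: what is moved stays moved. The work goes in short steps, Python scripts to look and compute and a tool call to move; the robot and the scene stay as the last step left them, time stands still between calls to the robot, and variables do not carry over. Pictures are saved under pics/ and viewed, and the job is handed in when it is done.

Besides the shell and the picture viewer there is one more tool, called as name(argument=value, ...), one argument or row to a line, values as JSON. servo_tool: Moves the arm, as the interface text tells. Its arguments: {"type":"object","properties":{"rows":{"type":"array"},"grip":{"type":"number"},"squeeze":{"type":"number"}},"required":["rows"]}

```bash
mkdir -p pics; ls; python3 - <<'E'
from workcell import bot
import cv2
print(bot.observe(), bot.grip_point_offset)
for n in ["scene","side","wrist"]:
    f=bot.grab_frame(n); cv2.imwrite(f"pics/{n}0.png",f["image"][:,:,::-1])
    print(n,{k:v for k,v in f.items() if k!="image"})
E
```

```text
pics
{'clock': 0.0, 'qpos': array([ 1.1887957 ,  0.52202601, -0.0363663 ,  1.60001912,  0.02120169,
        1.02107189, -0.11281037]), 'qd': array([ 0.00085474,  0.00116337, -0.00033564, -0.00017493, -0.00068792,
        0.00031875,  0.00024238]), 'joint_efforts': array([-4.34926123e-04, -9.27112341e+01,  1.98010348e+00, -3.69932091e+01,
        1.79990230e-02,  8.38824199e-03, -4.56200496e-05]), 'position': array([ 0.19159901, -0.59450406,  0.19171385]), 'tool_rot': array([-3.14045494e+00,  6.29106502e-05,  3.11815137e-01]), 'force': array([0.11639451, 0.81141685, 0.44423703]), 'moment': array([-0.00275671, -0.00932128,  0.09502491]), 'grip_width': 0.08588178683050227} 0.0187
scene {'K': array([[529.32693821,   0.        , 282.35943792],
       [  0.        , 529.32693821, 209.56146562],
       [  0.        ,   0.        ,   1.        ]]), 'R': array([[ 0.36069724,  0.93246424,  0.02019772],
       [ 0.68600492, -0.25056531, -0.6830917 ],
       [-0.63189773,  0.26024503, -0.73005327]]), 't': array([-0.22142991, -0.33711126,  1.3901857 ])}
side {'K': array([[545.55792729,   0.        , 274.74392847],
       [  0.        , 545.55792729, 216.05786208],
       [  0.        ,   0.        ,   1.        ]]), 'R': array([[ 0.89007642, -0.45553377, -0.01590426],
       [-0.35294501, -0.66670716, -0.65645364],
       [ 0.28843332,  0.58990724, -0.7541987 ]]), 't': array([-0.50662034,  0.24750496,  0.98829211])}
wrist {'K': array([[325.1922621 ,   0.        , 275.64579446],
       [  0.        , 325.1922621 , 205.97778588],
       [  0.        ,   0.        ,   1.        ]]), 'mount': array([[ 4.16454597e-04, -9.58008644e-01, -2.86739019e-01,
         7.43260303e-02],
       [ 9.99999791e-01,  2.57047375e-04,  5.93574268e-04,
        -7.35430617e-04],
       [-4.94943768e-04, -2.86739206e-01,  9.58008550e-01,
        -1.81327868e-01],
       [ 0.00000000e+00,  0.00000000e+00,  0.00000000e+00,
         1.00000000e+00]])}
```

View pics/scene0.png

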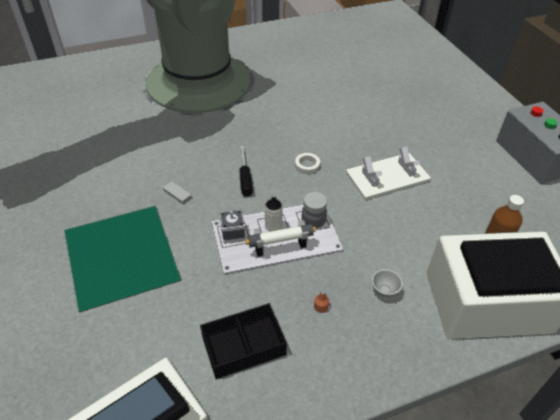

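View pics/side0.png

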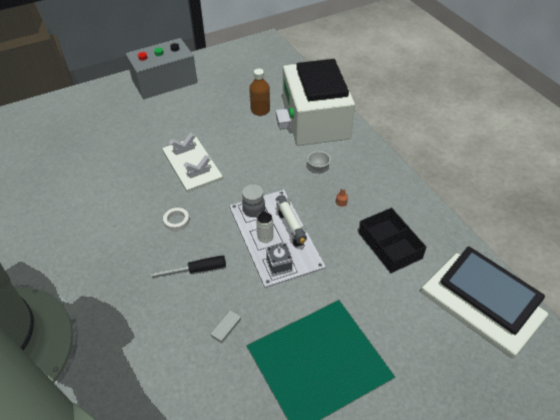

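View pics/wrist0.png

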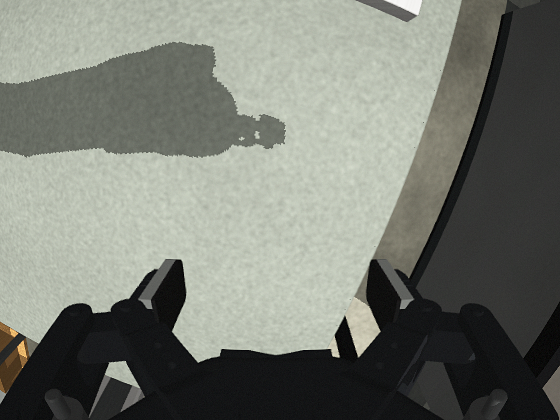

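The scene view shows the rack near (277,237), with the motor left, the bottle in the middle and the jar right. The mat is at (120,257) and the cradle at (388,175). Next I'll enlarge these for corner picking.

```bash
cat > h.py <<'E'
import numpy as np, cv2
from workcell import bot
from scipy.spatial.transform import Rotation as Ro
def ray(f,uv):
    K=f["K"];d=np.linalg.inv(K)@np.array([uv[0],uv[1],1.]);return -f["R"].T@f["t"], f["R"].T@d
def onz(f,uv,z):
    c,d=ray(f,uv);s=(z-c[2])/d[2];return c+s*d
def proj(f,X):
    X=np.atleast_2d(X);p=X@f["R"].T+f["t"];p=p@f["K"].T;return p[:,:2]/p[:,2:]
def wpose(s):
    return Ro.from_euler('xyz',s["tool_rot"]).as_matrix(),np.array(s["position"])
def wproj(f,s,X):
    R,p=wpose(s);X=np.atleast_2d(X);t=(X-p)@R
    M=f["mount"];c=(t-M[:3,3])@M[:3,:3]
    th=np.arctan2(np.hypot(c[:,0],c[:,1]),c[:,2]);ph=np.arctan2(c[:,1],c[:,0])
    k=f["K"];return np.c_[k[0,2]+k[0,0]*th*np.cos(ph),k[1,2]+k[1,1]*th*np.sin(ph)]
def wonz(f,s,uv,z):
    R,p=wpose(s);M=f["mount"];k=f["K"]
    a=(uv[0]-k[0,2])/k[0,0];b=(uv[1]-k[1,2])/k[1,1];th=np.hypot(a,b)
    c=np.array([np.sin(th)*a/th,np.sin(th)*b/th,np.cos(th)])
    d=R@(M[:3,:3]@c);o=R@M[:3,3]+p;q=(z-o[2])/d[2];return o+q*d
def crop(im,x,y,w,h,k,name):
    c=im[y:y+h,x:x+w,::-1];cv2.imwrite("pics/"+name,cv2.resize(c,None,fx=k,fy=k,interpolation=cv2.INTER_CUBIC))
E
python3 - <<'E'
from h import *
f=bot.grab_frame("scene");g=bot.grab_frame("side")
crop(f["image"],205,185,145,90,5,"s_rack.png");crop(g["image"],225,180,105,110,5,"d_rack.png")
crop(f["image"],335,140,105,60,6,"s_cr.png");crop(g["image"],150,125,80,70,7,"d_cr.png")
for n,uv in [("rackc",(277,237)),("mat",(120,257)),("cr",(388,175))]: print(n,onz(f,uv,0))
E
```

```text
rackc [ 5.71228997e-01  5.31307526e-03 -1.11022302e-16]
mat [ 0.51567322 -0.28749981  0.        ]
cr [ 4.89321860e-01  2.96039710e-01 -1.11022302e-16]
```

View pics/s_rack.png

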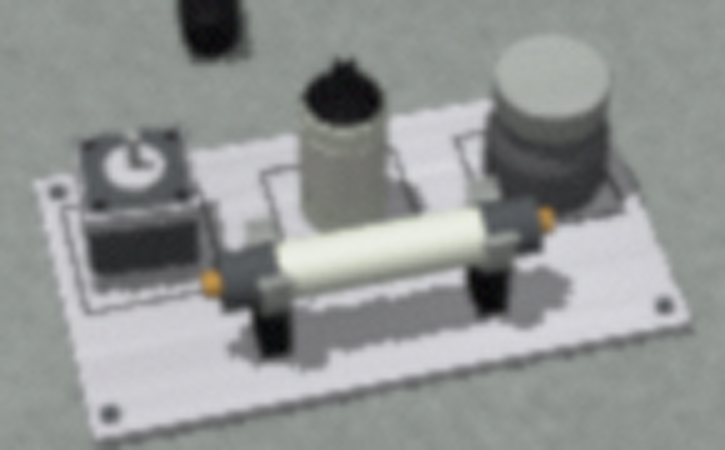

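View pics/d_rack.png

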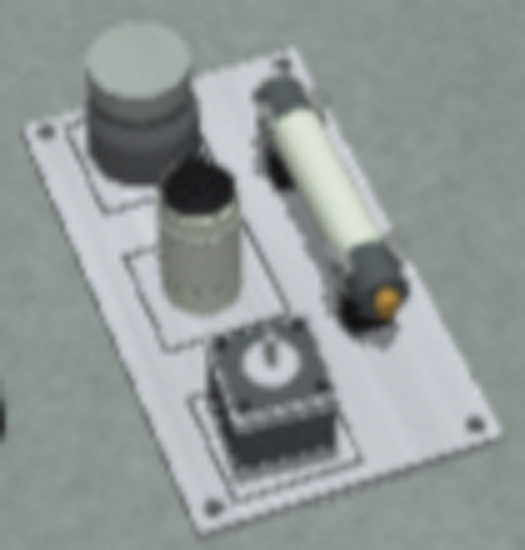

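View pics/s_cr.png

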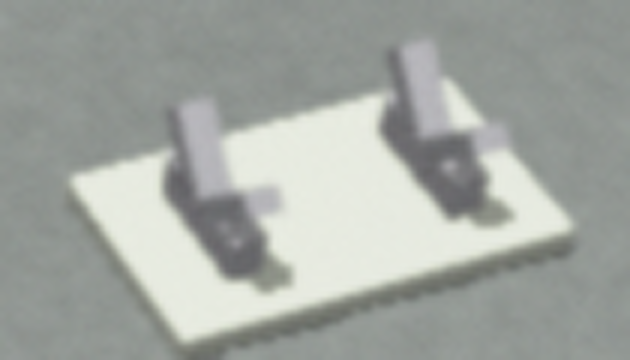

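View pics/d_cr.png

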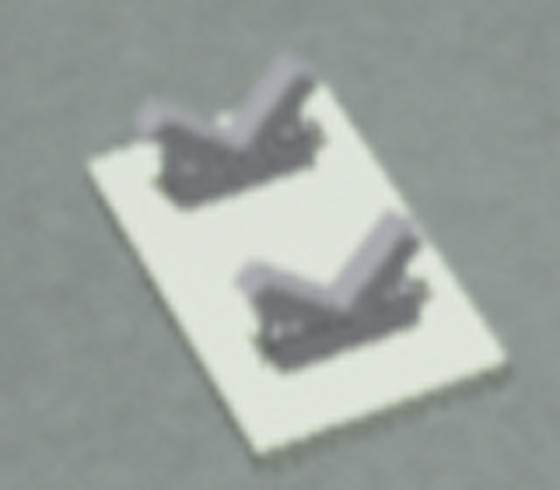

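```bash
cat > fit.py <<'E'
from h import *
from scipy.optimize import least_squares
f=bot.grab_frame("scene");g=bot.grab_frame("side")
def S(o,k,L): return [np.array(o)+np.array(p)/k-0.0+ (0.5/k-0.5) for p in L]
def fit(hx,hy,z,obs,x0):
    C={'--':(-hx,-hy),'-+':(-hx,hy),'++':(hx,hy),'+-':(hx,-hy)}
    def res(p,each=False):
        r=[]
        for cam,k,uv in obs:
            c=np.array(C[k]);a=p[2];X=[p[0]+c[0]*np.cos(a)-c[1]*np.sin(a),p[1]+c[0]*np.sin(a)+c[1]*np.cos(a),z]
            r.append((proj(cam,X)[0]-uv))
        return np.concatenate(r)
    s=least_squares(res,x0);return s.x,np.round(res(s.x),1)
a=S((205,185),5,[(38,182),(97,438),(688,318)]);b=S((225,180),5,[(27,125),(296,48),(500,430),(205,528)])
ob=[(f,'--',a[0]),(f,'+-',a[1]),(f,'++',a[2]),(g,'-+',b[0]),(g,'++',b[1]),(g,'+-',b[2]),(g,'--',b[3])]
print("rack",fit(.065,.115,.008,ob,[.57,0,0]))
a=S((335,140),6,[(72,180),(455,82),(575,230),(185,340)]);b=S((150,125),7,[(90,162),(325,85),(508,355),(258,447)])
ob=[(f,k,v) for k,v in zip(['--','-+','++','+-'],a)]+[(g,k,v) for k,v in zip(['-+','++','+-','--'],b)]
print("cradle",fit(.045,.08,.012,ob,[.49,.29,0]))
a=[(65,228),(155,209),(180,282),(82,305)];b=[(338,302),(393,374),(303,426),(248,350)]
ob=[(f,k,np.array(v)) for k,v in zip(['--','-+','++','+-'],a)]+[(g,k,np.array(v)) for k,v in zip(['++','+-','--','-+'],b)]
print("mat",fit(.1,.09,.003,ob,[.51,-.28,0]))
# objects: tops (triangulated)
def tri(u,v):
    A=[];B=[]
    for cam,uv in((f,u),(g,v)):
        c,d=ray(cam,uv);d/=np.linalg.norm(d);P=np.eye(3)-np.outer(d,d);A.append(P);B.append(P@c)
    return np.linalg.lstsq(np.vstack(A),np.concatenate(B),rcond=None)[0]
for n,u,v in [("jartop",(552,75),(138,58)),("motorface",(135,167),(270,368)),("bottle62",(344,100),(200,195))]:
    u=S((205,185),5,[u])[0];v=S((225,180),5,[v])[0];print(n,tri(u,v))
E
python3 fit.py
```

```text
rack (array([ 0.57167246,  0.00401296, -0.11116867]), array([-0.3, -0.1, -0.1,  0.6,  1.6,  0.8, -1. ,  0.2, -0.1, -0. ,  0.9,
        0.6, -1. ,  0.8]))
cradle (array([0.49664261, 0.29130491, 0.00760373]), array([-0.4, -0.5, -0.5, -0.9,  1.3,  0.3,  0.1,  0.6, -0.4, -0.2,  0.4,
       -0.8,  0.4,  0.6, -0.3,  0.8]))
mat (array([ 0.51263881, -0.2842465 ,  0.0400765 ]), array([-1.2,  2.8,  0.3, -3.8,  2.9, -2.4, -1.6,  8. ,  0.2, -4.1,  3.2,
        0.7, -5.9,  6.8, -2.1, -5. ]))
jartop [0.56134177 0.0859598  0.06710408]
motorface [ 0.54011071 -0.07470533  0.05288533]
bottle62 [0.54957037 0.00489965 0.06953984]
```

```bash
cat >> h.py <<'E'
def Rt(yaw): return Ro.from_euler('xyz',[np.pi,0,yaw]).as_matrix()
def plan(*legs):
    """legs: (xyz, yaw, nrows, ramp)  ; prints rows in tool frame, with a smooth ramp"""
    s=bot.observe();R,p=wpose(s);out=[]
    for xyz,yaw,n in legs:
        xyz=np.array(xyz,float);T=Rt(yaw);rv=Ro.from_matrix(R.T@T).as_rotvec()
        w=np.ones(n)
        if n>=5: w[0]=w[-1]=.4;w[1]=w[-2]=.8
        elif n>=3: w[0]=w[-1]=.6
        w/=w.sum();p0=p
        for k in range(n):
            d=(xyz-p0)*w[k];loc=R.T@d;r=rv*w[k]
            out.append(np.r_[loc*100,np.degrees(r)]);R=R@Ro.from_rotvec(r).as_matrix()
        p=xyz
    for i in range(0,len(out),5): print("[["+",".join("["+",".join(f"{v:.2f}".rstrip('0').rstrip('.').replace('-0','-0') if abs(v)>=.005 else "0" for v in o)+"]" for o in out[i:i+5])+"]]")
def st():
    s=bot.observe();print("t",round(s["clock"],2),"p",np.round(s["position"],4),"rpy",np.round(s["tool_rot"],4),"F",np.round(s["force"],1),"w",round(s["grip_width"],4));return s
E
sed -i 's/^    return s$/&/' h.py
python3 - <<'E'
exec(open('fit.py').read().split("a=S((205")[0])
a=[(65,228),(155,209),(180,282),(82,305)];b=[(338,302),(393,374),(248,350)]
ob=[(f,k,np.array(v)) for k,v in zip(['--','-+','++','+-'],a)]+[(g,k,np.array(v)) for k,v in zip(['++','+-','-+'],b)]
print("mat",fit(.1,.09,.003,ob,[.51,-.28,0]))
plan(((.62,-.005,.22),-.111,15))
E
```

```text
mat (array([ 0.50895576, -0.28521764,  0.02874052]), array([-1.4,  1.1,  0.1, -4.7,  1.4, -3.1, -3.2,  6.1, -0.4, -2.7,  1.7,
        2.9, -3.5, -4.4]))
[[[1.76,-1.28,-0.08,0,0,0.72],[3.48,-2.61,-0.17,0,0,1.45],[4.27,-3.37,-0.21,0,0,1.81],[4.16,-3.51,-0.21,0,0,1.81],[4.05,-3.64,-0.21,0,0,1.81]]]
[[[3.93,-3.76,-0.21,0,0,1.81],[3.81,-3.88,-0.21,0,0,1.81],[3.69,-4,-0.21,0,0,1.81],[3.56,-4.12,-0.21,0,0,1.81],[3.43,-4.23,-0.21,0,0,1.81]]]
[[[3.29,-4.33,-0.21,0,0,1.81],[3.15,-4.43,-0.21,0,0,1.81],[3.01,-4.53,-0.21,0,0,1.81],[2.29,-3.7,-0.17,0,0,1.45],[1.1,-1.88,-0.08,0,0,0.72]]]
```

servo_tool(
  rows=[
    [[1.76,-1.28,0,0,0,0.72],[3.48,-2.61,-0.2,0,0,1.45],[4.27,-3.37,-0.2,0,0,1.81],[4.16,-3.51,-0.2,0,0,1.81],[4.05,-3.64,-0.2,0,0,1.81]],
  ],
)

```text
clock: 1.08
position: [0.3269, -0.4085, 0.2005]
tool_rot: [3.141, -0.0, 0.178]
force: [0.7, -0.9, 0.4]
grip_width: 0.0855
```

servo_tool(
  rows=[
    [[3.93,-3.76,-0.21,0,0,1.81],[3.81,-3.88,-0.21,0,0,1.81],[3.69,-4,-0.21,0,0,1.81],[3.56,-4.12,-0.21,0,0,1.81],[3.43,-4.23,-0.21,0,0,1.81]],
  ],
)

```text
clock: 1.7
position: [0.4869, -0.1884, 0.2111]
tool_rot: [3.141, -0.0, 0.02]
force: [1.9, -1.5, 0.0]
grip_width: 0.0856
```

servo_tool(
  rows=[
    [[3.29,-4.33,-0.4,0,0,1.81],[3.15,-4.43,-0.3,0,0,1.81],[3.01,-4.53,-0.3,0,0,1.81],[2.29,-3.7,-0.17,0,0,1.45],[1.1,-1.88,-0.08,0,0,0.72]],
  ],
)

```text
clock: 2.33
position: [0.6213, -0.0024, 0.2232]
tool_rot: [-3.141, 0.0, -0.11]
force: [-0.8, -0.5, 0.3]
grip_width: 0.0855
```

servo_tool(
  rows=[
    [[0,0,0,0,0,0],[0,0,0,0,0,0]],
  ],
)

```text
clock: 2.58
position: [0.6199, -0.006, 0.2232]
tool_rot: [3.141, 0.0, -0.112]
force: [0.1, -0.6, -0.3]
grip_width: 0.0853
```

```bash
python3 - <<'E'
exec(open('fit.py').read().split("a=S((205")[0])
s=st();w=bot.grab_frame("wrist")
cv2.imwrite("pics/w1.png",cv2.resize(w["image"][:,:,::-1],(800,600),interpolation=cv2.INTER_CUBIC))
np.savez("w1.npz",image=w["image"])
a=[(65,228),(155,209),(180,282),(82,305)];b=[(338,302),(393,374),(248,350)]
for v in a: print(onz(f,v,.003))
for v in b: print(onz(g,v,.003))
E
```

```text
t 2.67 p [ 0.62   -0.0062  0.2234] rpy [ 3.1412e+00 -1.0000e-04 -1.1260e-01] F [ 0.5 -0.5 -0.5] w 0.0853
[ 0.40969569 -0.37529694  0.003     ]
[ 0.4193021  -0.20107136  0.003     ]
[ 0.61217828 -0.19642343  0.003     ]
[ 0.60083332 -0.36569405  0.003     ]
[ 0.60386233 -0.19794002  0.003     ]
[ 0.61204975 -0.36663604  0.003     ]
[ 0.40829972 -0.20894823  0.003     ]
```

View pics/w1.png

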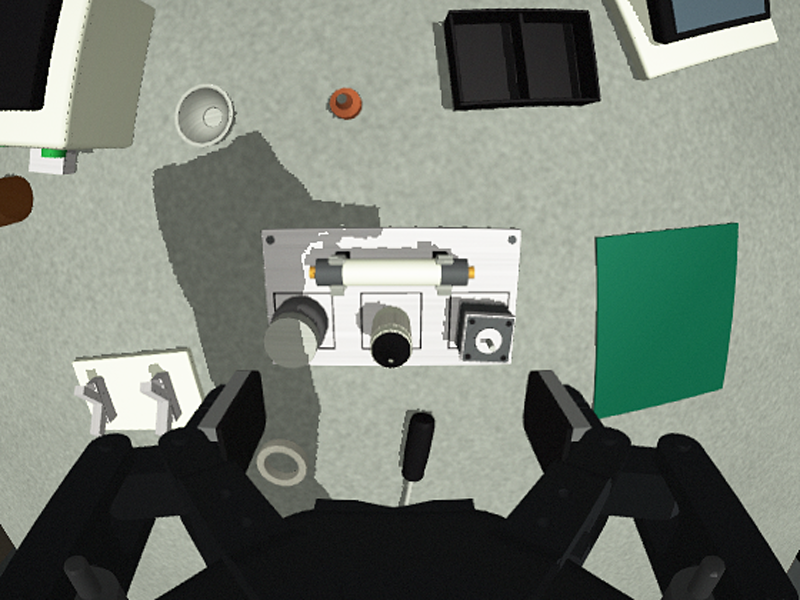

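The wrist view shows the whole rack: plate corners at (263,230), (521,229) and (511,364), jar lid (291,340), bottle tip (390,348), motor (487,340). Next I'll crop it for accuracy.

```bash
python3 - <<'E'
from h import *
im=np.load("w1.npz")["image"]
crop(im,175,150,200,115,4,"w1c.png")
E
```

```text
(no output)
```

View pics/w1c.png

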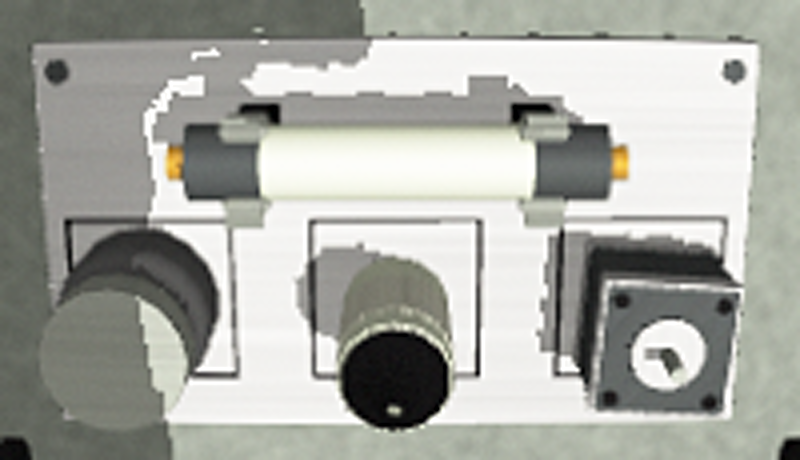

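```bash
cat > w1fit.py <<'E'
from h import *
from scipy.optimize import least_squares
K=bot.grab_frame("wrist")
s={"position":np.array([.6200,-.0062,.2234]),"tool_rot":np.array([3.1412,-.0001,-.1126])}
P=lambda c:np.array([175,150])+np.array(c)/4-.375
def rk(p,X): 
    X=np.array(X);c,q=np.cos(p[2]),np.sin(p[2]);return np.array([p[0]+c*X[0]-q*X[1],p[1]+q*X[0]+c*X[1],X[2]])
obs=[((.065,.115),(34,45)),((.065,-.115),(758,42)),((-.065,-.115),(732,422))]
for y,L in ((0,[(310,221),(481,220),(478,376),(315,375)]),(.08,[(68,222),(228,222),(238,376),None]),(-.08,[(559,221),(725,218),None,(556,375)])):
    for c,uv in zip([(.007,y+.027),(.007,y-.027),(-.047,y-.027),(-.047,y+.027)],L):
        if uv: obs.append((c,uv))
def res(p): return np.concatenate([wproj(K,s,rk(p,(*c,.008)))[0]-P(uv) for c,uv in obs])
r=least_squares(res,[.57,.004,-.11],loss='soft_l1');p=r.x
print("rack",p,np.round(res(p),1))
def inv(X):
    d=X[:2]-p[:2];c,q=np.cos(p[2]),np.sin(p[2]);return np.array([c*d[0]+q*d[1],-q*d[0]+c*d[1]])
for n,uv,z in [("jar",(116,360),.066),("motor",(666,347),.052),("bottle",(396,370),.070),("mot c1",(603,278),.052),("c2",(743,285),.052),("c3",(727,415),.052),("c4",(590,408),.052),
  ("cart+",(185,162),.054),("cart-",(612,162),.054),("nip+",(166,162),.045),("nip-",(630,162),.045)]:
    X=wonz(K,s,P(uv),z);print(n,np.round(X,4),"rack local",np.round(inv(X)*1000,1))
for n,q in (("spotM",(-.02,-.08,0)),("spotB",(-.02,0,0)),("spotJ",(-.02,.08,0)),("cart",(.035,0,0))): print(n,np.round(rk(p,q),4))
E
python3 w1fit.py
```

```text
rack [ 0.57069597  0.0030263  -0.1086057 ] [-0.8  0.2  0.4  0.1 -0.1 -0.5  0.2 -0.1 -0.2 -0.  -0.1  0.   0.   0.4
 -0.3 -0.1  0.4 -0.3 -0.2  0.1  0.6 -0.3  0.1  0.3 -0.1  0.1]
jar [0.5622 0.0843 0.066 ] rack local [-17.3  79.9]
motor [ 0.5427 -0.0746  0.052 ] rack local [-19.4 -80.2]
bottle [0.5525 0.0047 0.07  ] rack local [-18.3  -0.4]
mot c1 [ 0.5665 -0.0571  0.052 ] rack local [  2.4 -60.2]
c2 [ 0.5594 -0.0987  0.052 ] rack local [  -0.2 -102.3]
c3 [ 0.5177 -0.0928  0.052 ] rack local [ -42.3 -101. ]
c4 [ 0.5257 -0.0507  0.052 ] rack local [-38.9 -58.3]
cart+ [0.6146 0.0571 0.054 ] rack local [37.8 58.6]
cart- [ 0.6012 -0.0617  0.054 ] rack local [ 37.4 -61. ]
nip+ [0.6133 0.0645 0.045 ] rack local [35.7 65.7]
nip- [ 0.5983 -0.0682  0.045 ] rack local [ 35.1 -67.8]
spotM [ 0.5421 -0.0743  0.    ]
spotB [0.5508 0.0052 0.    ]
spotJ [0.5595 0.0847 0.    ]
cart [ 0.6055 -0.0008  0.    ]
```

```bash
python3 - <<'E'
from h import *
plan(((.5427,-.0746,.125),-.163,5),((.5427,-.0746,.016),-.163,5))
E
```

```text
[[[-0.81,0.9,1.16,0,0,0.34],[-1.62,1.82,2.32,0,0,0.68],[-1.99,2.3,2.9,0,0,0.85],[-1.57,1.86,2.32,0,0,0.68],[-0.77,0.94,1.16,0,0,0.34]]]
[[[0,0,1.28,0,0,0],[0,0,2.56,0,0,0],[0,0,3.21,0,0,0],[0,0,2.56,0,0,0],[0,0,1.28,0,0,0]]]
```

servo_tool(
  rows=[
    [[-0.81,0.9,1.16,0,0,0.34],[-1.62,1.82,2.32,0,0,0.68],[-1.99,2.3,2.9,0,0,0.85],[-1.57,1.86,2.32,0,0,0.68],[-0.77,0.94,1.16,0,0,0.34]],
  ],
  grip=0.5,
  squeeze=30,
)

```text
clock: 3.4
position: [0.5419, -0.075, 0.124]
tool_rot: [3.141, 0.001, -0.164]
force: [1.4, -0.3, 0.8]
grip_width: 0.0644
```

servo_tool(
  rows=[
    [[0,0,0,0,0,0],[0,0,0,0,0,0]],
  ],
)

```text
clock: 3.65
position: [0.5443, -0.0731, 0.1255]
tool_rot: [-3.141, -0.002, -0.161]
force: [0.6, -0.7, 0.5]
grip_width: 0.0642
```

```bash
python3 - <<'E'
from h import *
s=st();w=bot.grab_frame("wrist")
cv2.imwrite("pics/w2.png",w["image"][:,:,::-1])
plan(((.5427,-.0746,.016),-.163,5))
E
```

```text
t 3.65 p [ 0.5443 -0.0731  0.1255] rpy [-3.141e+00 -1.500e-03 -1.611e-01] F [ 0.6 -0.7  0.5] w 0.0642
[[[-0.02,0.02,1.29,0,-0.01,0.01],[-0.03,0.04,2.58,-0.01,-0.02,0.03],[-0.04,0.05,3.22,-0.01,-0.03,0.04],[-0.03,0.04,2.58,-0.01,-0.02,0.03],[-0.02,0.02,1.29,0,-0.01,0.01]]]
```

View pics/w2.png

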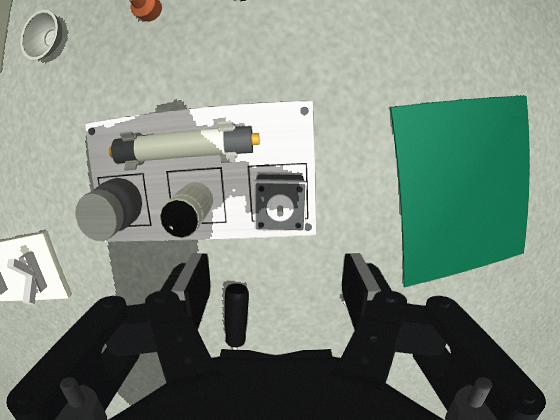

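```bash
python3 - <<'E'
from h import *
s=st();w=bot.grab_frame("wrist");s2=st()
crop(w["image"],230,150,100,100,6,"w2c.png")
for z in (.052,): print(wproj(w,s2,[(.5427,-.0746,z),(.5443,-.0731,z)]))
E
```

```text
t 3.7 p [ 0.5443 -0.0731  0.1255] rpy [-3.141e+00 -1.600e-03 -1.609e-01] F [ 1.2 -0.1  0.6] w 0.0643
t 3.75 p [ 0.5441 -0.0731  0.1254] rpy [-3.1411e+00 -1.3000e-03 -1.6100e-01] F [-0.2 -0.5 -0.9] w 0.0641
[[279.08561592 204.65474331]
 [276.96085352 203.07829915]]
```

View pics/w2c.png

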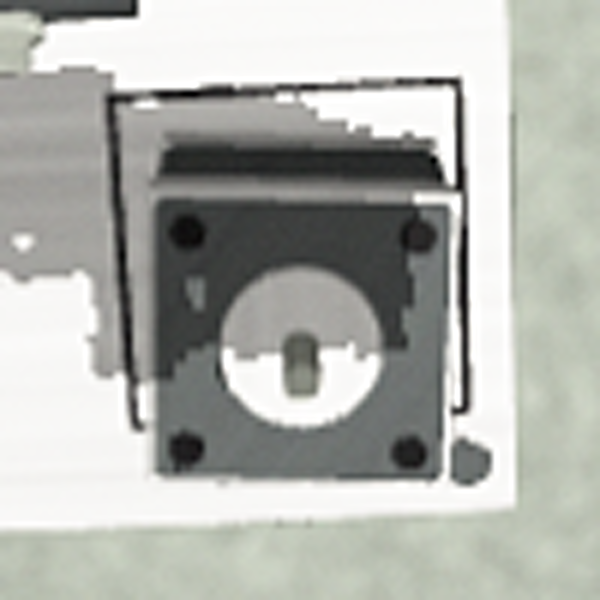

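servo_tool(
  rows=[
    [[-0.03,0.03,1.3,0,0,0],[-0.05,0.05,2.6,0,0,0],[-0.05,0.05,3.2,0,0,0],[-0.03,0.03,2.6,0,0,0],[0,0,1.3,0,0,0]],
  ],
)

```text
clock: 4.38
position: [0.5405, -0.0748, 0.013]
tool_rot: [3.142, 0.002, -0.162]
force: [0.2, 0.7, 0.4]
grip_width: 0.0645
```

servo_tool(
  rows=[
    [[0,0,0,0,0,0],[0,0,0,0,0,0]],
  ],
)

```text
clock: 4.62
position: [0.5418, -0.0751, 0.0154]
tool_rot: [-3.141, -0.001, -0.162]
force: [0.1, -0.2, 0.4]
grip_width: 0.0643
```

servo_tool(
  rows=[
    [[0,0,0,0,0,0],[0,0,0,0,0,0],[0,0,0,0,0,0],[0,0,0,0,0,0]],
  ],
  grip=-1,
  squeeze=40,
)

```text
clock: 5.12
position: [0.5418, -0.0758, 0.0154]
tool_rot: [3.141, -0.001, -0.162]
force: [-0.7, -3.7, 9.2]
grip_width: 0.0024
```

```bash
python3 - <<'E'
from h import *
s=st();w=bot.grab_frame("wrist")
cv2.imwrite("pics/w3.png",w["image"][:,:,::-1]);st()
E
```

```text
t 5.12 p [ 0.5418 -0.0758  0.0154] rpy [ 3.1411e+00 -1.3000e-03 -1.6250e-01] F [-0.7 -3.7  9.2] w 0.0024
t 5.17 p [ 0.5418 -0.0759  0.0154] rpy [ 3.1411e+00 -1.4000e-03 -1.6240e-01] F [-0.7 -3.5  8.7] w 0.0026
```

View pics/w3.png

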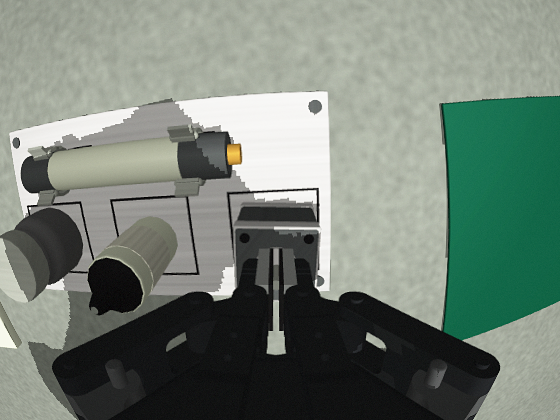

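```bash
python3 - <<'E'
from h import *
f=bot.grab_frame("scene");g=bot.grab_frame("side")
crop(f["image"],180,130,160,120,5,"s2.png");crop(g["image"],220,180,130,110,6,"d2.png")
s=st();print((proj(f,s["position"])-[180,130])*5,(proj(g,s["position"])-[220,180])*6)
E
```

```text
t 5.28 p [ 0.5418 -0.0758  0.0154] rpy [ 3.1411e+00 -1.3000e-03 -1.6250e-01] F [-0.7 -2.5  7.9] w 0.0028
[[260.90758992 509.87784283]] [[358.26795409 507.34103019]]
```

View pics/s2.png

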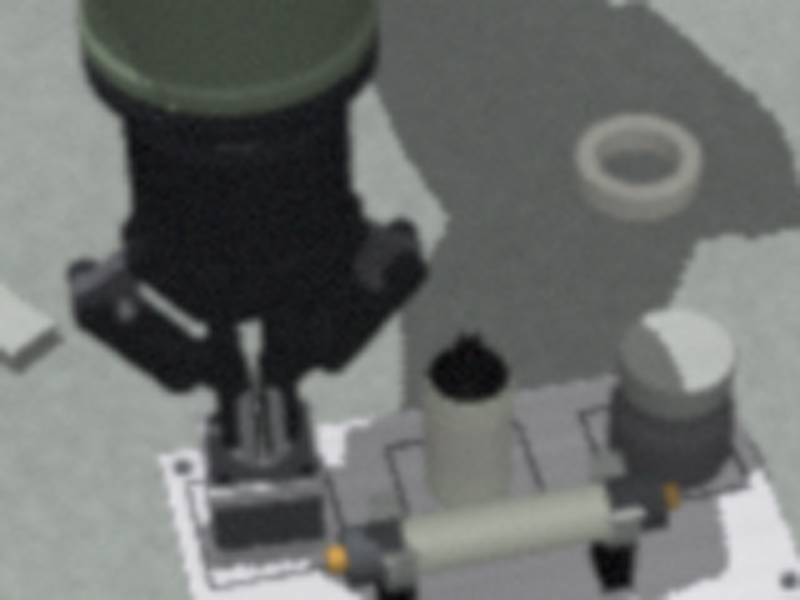

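View pics/d2.png

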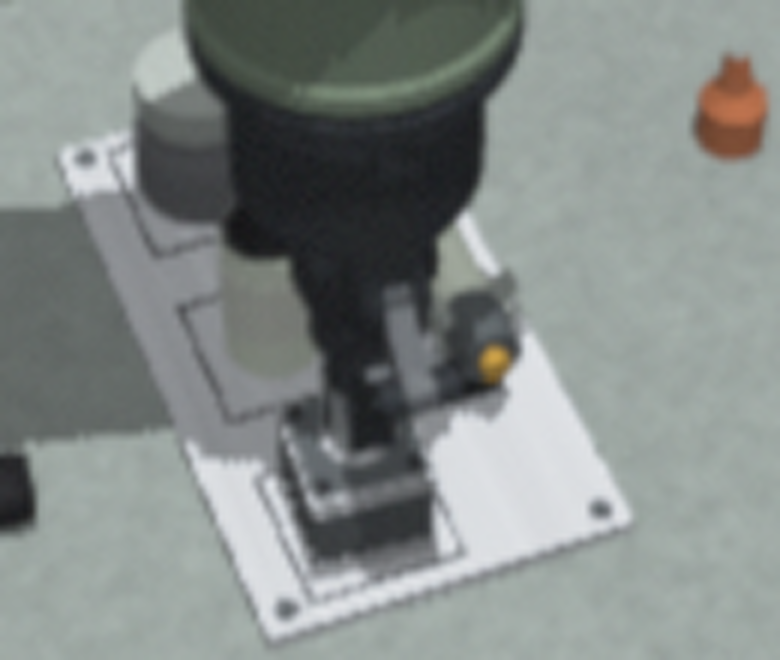

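The fingers stayed above the motor: their shut tips touch its top, although the TCP reads z 0.015. So the real tips sit about 4 cm behind the reported TCP. I'll open, rise, and calibrate the tips in free air.

servo_tool(
  rows=[
    [[0,0,0,0,0,0],[0,0,0,0,0,0],[0,0,0,0,0,0]],
  ],
  grip=0.5,
)

```text
clock: 5.65
position: [0.5412, -0.0751, 0.0147]
tool_rot: [-3.142, 0.0, -0.162]
force: [-0.7, -0.6, 0.2]
grip_width: 0.0568
```

servo_tool(
  rows=[
    [[0,0,-2,0,0,0],[0,0,-4,0,0,0],[0,0,-4,0,0,0],[0,0,-2,0,0,0],[0,0,0,0,0,0]],
  ],
)

```text
clock: 6.28
position: [0.542, -0.0752, 0.136]
tool_rot: [-3.141, -0.002, -0.162]
force: [-0.3, -0.4, 0.4]
grip_width: 0.0642
```

servo_tool(
  rows=[
    [[0,0,0,0,0,0],[0,0,0,0,0,0],[0,0,0,0,0,0],[0,0,0,0,0,0],[0,0,0,0,0,0]],
  ],
  grip=-1,
)

```text
clock: 6.9
position: [0.5412, -0.0751, 0.1346]
tool_rot: [-3.142, 0.0, -0.162]
force: [-0.5, -0.1, 0.0]
grip_width: 0.0003
```

```bash
python3 - <<'E'
from h import *
f=bot.grab_frame("scene");g=bot.grab_frame("side");s=st();w=bot.grab_frame("wrist")
cv2.imwrite("pics/w4.png",w["image"][:,:,::-1])
crop(f["image"],180,100,130,130,5,"s4.png");crop(g["image"],220,170,130,110,6,"d4.png")
np.savez("f4.npz",w=w["image"],f=f["image"],g=g["image"])
p=s["position"];R,_=wpose(s)
for d in (0,-.0187,-.04,-.06):
    X=p+R@[0,0,d];print(d,(proj(f,X)-[180,100])*5,(proj(g,X)-[220,170])*6,wproj(w,s,X))
E
```

```text
t 7.0 p [ 0.5412 -0.0751  0.1347] rpy [-3.1416e+00  1.0000e-04 -1.6200e-01] F [-0.1  0.9 -0.7] w 0.0001
0 [[245.61415246 436.89567939]] [[352.04409646 335.98579847]] [[277.55711644 237.24105592]]
-0.0187 [[242.74077515 398.36589759]] [[351.39710625 296.02025235]] [[277.75946761 250.08540767]]
-0.04 [[239.36182231 353.05673642]] [[350.63720157 249.07981146]] [[278.04004892 268.05325112]]
-0.06 [[236.08118371 309.06589373]] [[349.90036146 203.56410332]] [[278.36764955 289.27295476]]
```

View pics/w4.png

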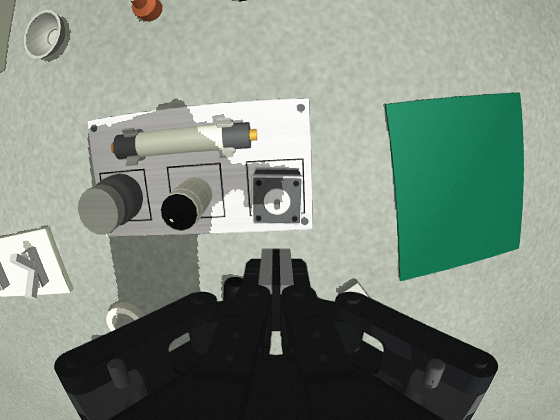

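View pics/s4.png

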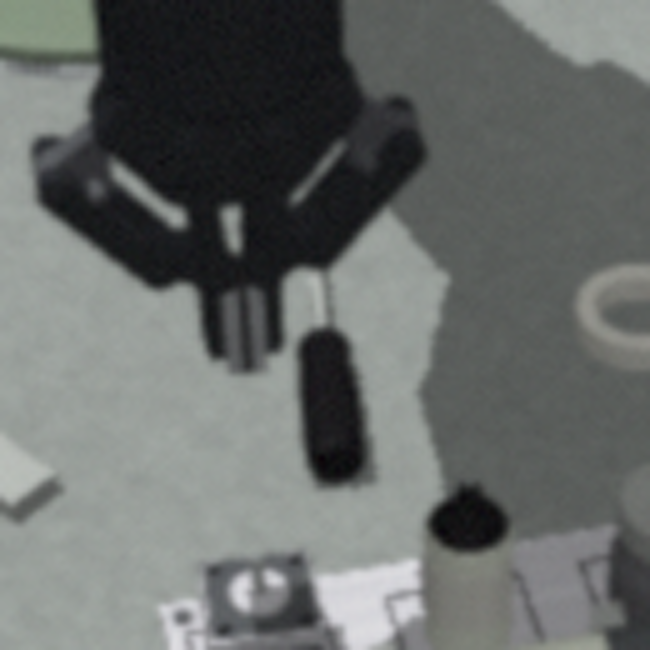

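View pics/d4.png

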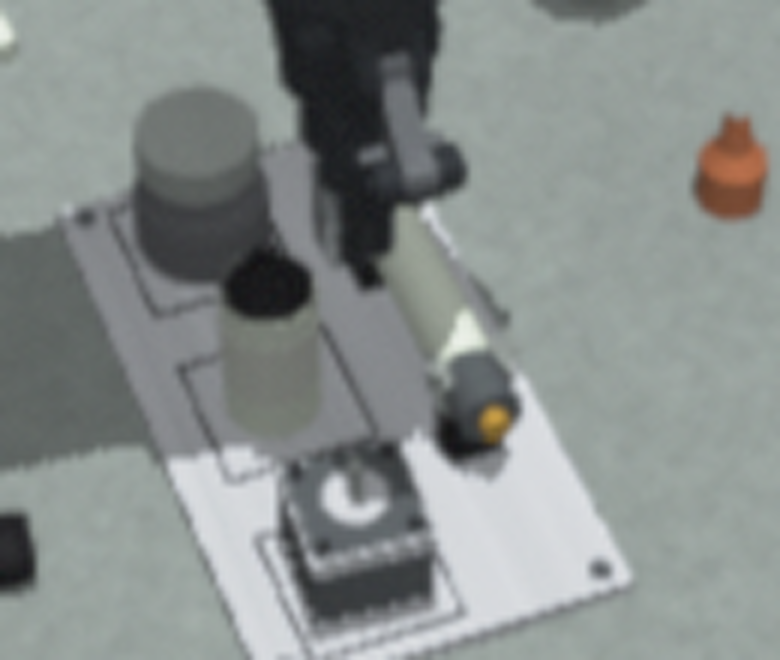

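```bash
python3 - <<'E'
from h import *
s=bot.observe();print(np.round(s["qpos"],3))
for yaw in (1.462,-1.679):
  print(yaw);plan(((.552,.0047,.13),yaw,12))
E
```

```text
[ 0.135  0.471 -0.142  1.86   0.088  0.816 -1.785]
1.462
[[[-0.01,-0.31,0.02,0,0,-3.58],[0.02,-0.62,0.04,0,0,-7.16],[0.12,-0.76,0.05,0,0,-8.95],[0.24,-0.74,0.05,0,0,-8.95],[0.35,-0.69,0.05,0,0,-8.95]]]
[[[0.45,-0.63,0.05,0,0,-8.95],[0.55,-0.55,0.05,0,0,-8.95],[0.63,-0.46,0.05,0,0,-8.95],[0.69,-0.35,0.05,0,0,-8.95],[0.74,-0.24,0.05,0,0,-8.95]]]
[[[0.61,-0.1,0.04,0,0,-7.16],[0.31,-0.01,0.02,0,0,-3.58]]]
-1.679
[[[-0.01,-0.31,0.02,0,0,3.34],[-0.05,-0.62,0.04,0,0,6.69],[-0.16,-0.76,0.05,0,0,8.36],[-0.26,-0.73,0.05,0,0,8.36],[-0.37,-0.68,0.05,0,0,8.36]]]
[[[-0.46,-0.62,0.05,0,0,8.36],[-0.55,-0.55,0.05,0,0,8.36],[-0.62,-0.46,0.05,0,0,8.36],[-0.68,-0.37,0.05,0,0,8.36],[-0.73,-0.26,0.05,0,0,8.36]]]
[[[-0.61,-0.12,0.04,0,0,6.69],[-0.31,-0.03,0.02,0,0,3.34]]]
```

servo_tool(
  rows=[
    [[0,-0.31,0,0,0,-3.6],[0.02,-0.62,0,0,0,-7.2],[0.12,-0.76,0,0,0,-9],[0.24,-0.74,0,0,0,-9],[0.35,-0.69,0,0,0,-9]],
  ],
  grip=0.1,
)

```text
clock: 7.68
position: [0.5456, -0.0427, 0.1347]
tool_rot: [3.142, -0.0, 0.503]
force: [-0.1, -0.0, 0.7]
grip_width: 0.0466
```

servo_tool(
  rows=[
    [[0.45,-0.63,0,0,0,-9],[0.55,-0.55,0,0,0,-9],[0.63,-0.46,0,0,0,-9],[0.69,-0.35,0,0,0,-9],[0.74,-0.24,0,0,0,-9]],
  ],
)

```text
clock: 8.3
position: [0.5506, -0.0042, 0.1347]
tool_rot: [3.141, -0.0, 1.288]
force: [-0.3, -0.5, -0.4]
grip_width: 0.0467
```

servo_tool(
  rows=[
    [[0.61,-0.1,0,0,0,-7.1],[0.31,0,0,0,0,-3.6],[0,0,0,0,0,0],[0,0,0,0,0,0]],
  ],
)

```text
clock: 8.8
position: [0.5518, 0.0045, 0.1347]
tool_rot: [-3.142, 0.0, 1.468]
force: [-0.3, -0.0, -0.1]
grip_width: 0.0466
```

```bash
python3 - <<'E'
from h import *
s=st();w=bot.grab_frame("wrist");s=st()
cv2.imwrite("pics/w5.png",cv2.resize(w["image"][:,:,::-1],(800,600)))
pr=lambda x:print(np.round(wproj(w,s,x)*800/560,1))
pr([(.5508,.0052,.07),(.552,.0047,.07),(.5508,.0052,.092)])
print(np.round(s["qpos"],2))
plan(((.5515,.0047,-.003),1.462,7))
E
```

```text
t 8.8 p [0.5518 0.0045 0.1347] rpy [-3.1416e+00  2.0000e-04  1.4682e+00] F [-0.3 -0.  -0.1] w 0.0466
t 8.85 p [0.5518 0.0046 0.1347] rpy [-3.1416e+00  2.0000e-04  1.4684e+00] F [-0.   0.2 -0.1] w 0.0469
[[390.1 294.1]
 [392.3 294.7]
 [389.8 306.5]]
[ 0.29  0.53 -0.56  1.83  0.35  0.88 -0.53]
[[[0,0,1.02,0,0,0.03],[0,0,2.04,0,0,0.05],[0,-0.01,2.55,0,0,0.07],[0,-0.01,2.55,0,0,0.07],[0,-0.01,2.55,0,0,0.07]]]
[[[0,0,2.04,0,0,0.05],[0,0,1.02,0,0,0.03]]]
```

View pics/w5.png

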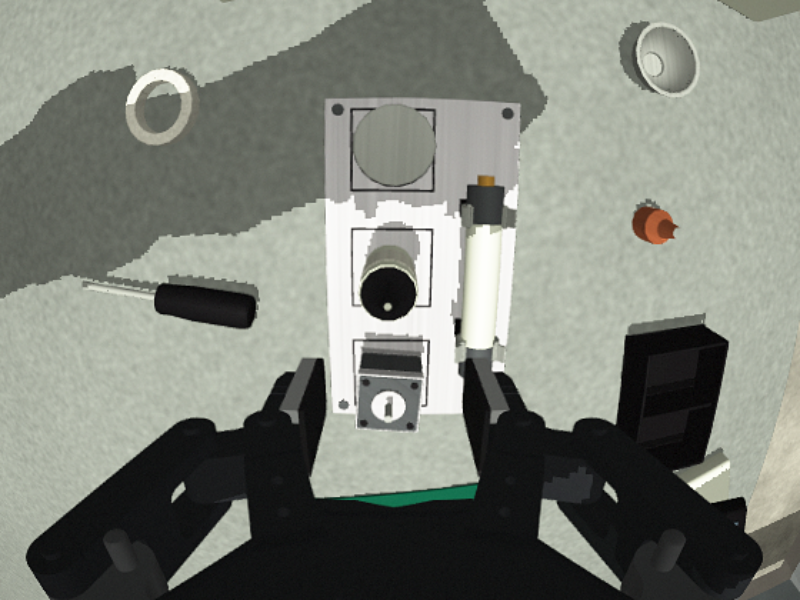

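Prediction and picture agree within about 1 mm: nozzle tip at (387,307) against a predicted (390,306). Descending onto the bottle.

servo_tool(
  rows=[
    [[0,-0.1,1,0,0,0],[0,-0.1,2,0,0,0],[0,0,2.6,0,0,0],[0,0,2.6,0,0,0],[0.05,0,2.6,0,0,0]],
  ],
)

```text
clock: 9.48
position: [0.5495, 0.0054, 0.0253]
tool_rot: [-3.141, 0.0, 1.469]
force: [0.2, -0.8, 0.7]
grip_width: 0.0466
```

servo_tool(
  rows=[
    [[0,0,2,0,0,0],[0,0,1,0,0,0],[0,0,0,0,0,0]],
  ],
)

```text
clock: 9.85
position: [0.5497, 0.0056, -0.0036]
tool_rot: [-3.141, 0.0, 1.47]
force: [-0.3, 0.4, 0.5]
grip_width: 0.0469
```

```bash
python3 - <<'E'
from h import *
s=st();w=bot.grab_frame("wrist");f=bot.grab_frame("scene")
a=w["image"][:,:,::-1];b=cv2.resize(f["image"][130:270,190:330,::-1],(420,420));cv2.imwrite("pics/w6.png",np.hstack([a[:,:380],b]))
E
```

```text
t 9.85 p [ 0.5497  0.0056 -0.0036] rpy [-3.1409  0.      1.47  ] F [-0.3  0.4  0.5] w 0.0469
```

View pics/w6.png

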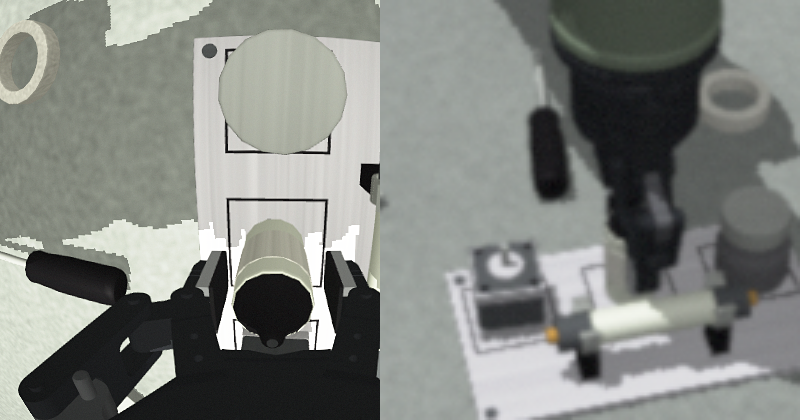

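servo_tool(
  rows=[
    [[0,0,0,0,0,0],[0,0,0,0,0,0],[0,0,0,0,0,0]],
  ],
  grip=-1,
  squeeze=30,
)

```text
clock: 10.32
position: [0.5504, 0.0055, -0.0025]
tool_rot: [3.14, -0.0, 1.47]
force: [-1.6, -0.2, 5.3]
grip_width: 0.0332
```

servo_tool(
  rows=[
    [[0,0,-1,0,0,0],[0,0,-2,0,0,0]],
  ],
)

```text
clock: 10.58
position: [0.5496, 0.0055, 0.0273]
tool_rot: [-3.141, 0.0, 1.47]
force: [-0.0, -0.6, -1.0]
grip_width: 0.0336
```

```bash
python3 - <<'E'
from h import *
s=st();w=bot.grab_frame("wrist");f=bot.grab_frame("scene")
a=w["image"][:,:,::-1];b=cv2.resize(f["image"][130:270,190:330,::-1],(420,420));cv2.imwrite("pics/w7.png",np.hstack([a[:,:380],b]))
E
```

```text
t 10.57 p [0.5496 0.0055 0.0273] rpy [-3.1409  0.      1.47  ] F [-0.  -0.6 -1. ] w 0.0336
```

View pics/w7.png

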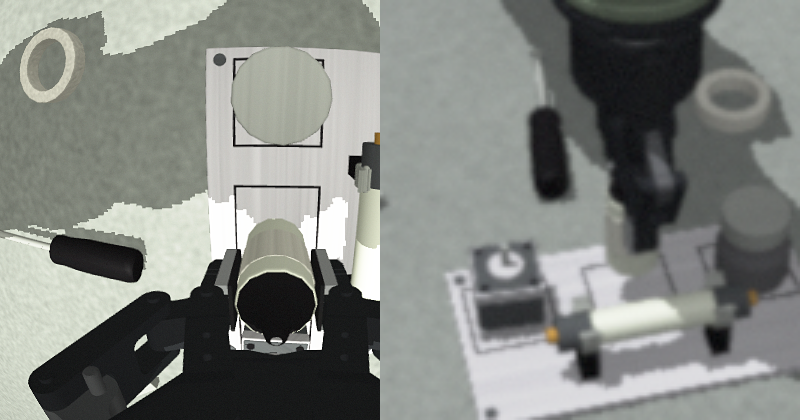

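```bash
python3 - <<'E'
from h import *
plan(((.55,.0055,.10),1.47,4),((.572,-.285,.10),1.47,10),((.572,-.285,-.004),1.47,6))
E
```

```text
[[[0,-0.02,-1.33,0.03,0,0],[0,-0.03,-2.22,0.05,-0.01,-0.01],[0,-0.03,-2.22,0.05,-0.01,-0.01],[0,-0.02,-1.33,0.03,0,0],[-1.37,0.24,0,0,0,0]]]
[[[-2.73,0.49,0,0,0,0],[-3.41,0.61,0,0,0,0],[-3.41,0.61,0,0,0,0],[-3.41,0.61,0,0,0,0],[-3.41,0.61,0,0,0,0]]]
[[[-3.41,0.61,0,0,0,0],[-3.41,0.61,0,0,0,0],[-2.73,0.49,0,0,0,0],[-1.37,0.24,0,0,0,0],[0,0,0.95,0,0,0]]]
[[[0,0,1.89,0,0,0],[0,0,2.36,0,0,0],[0,0,2.36,0,0,0],[0,0,1.89,0,0,0],[0,0,0.95,0,0,0]]]
```

servo_tool(
  rows=[
    [[0,0,-1.4,0,0,0],[0,0,-2.2,0,0,0],[0,0,-2.2,0,0,0],[0,0,-1.4,0,0,0],[-1.4,0.24,0,0,0,0]],
  ],
)

```text
clock: 11.3
position: [0.5513, -0.0084, 0.0995]
tool_rot: [3.14, -0.0, 1.471]
force: [0.5, 0.5, -1.3]
grip_width: 0.0331
```

servo_tool(
  rows=[
    [[-2.7,0.5,0,0,0,0],[-3.4,0.6,0,0,0,0],[-3.4,0.6,0,0,0,0],[-3.4,0.6,0,0,0,0],[-3.4,0.6,0,0,0,0]],
  ],
)

```text
clock: 11.92
position: [0.5625, -0.176, 0.0977]
tool_rot: [-3.14, 0.0, 1.469]
force: [-0.6, 0.2, -1.8]
grip_width: 0.0333
```

servo_tool(
  rows=[
    [[-3.4,0.6,0,0,0,0],[-3.4,0.6,0,0,0,0],[-2.7,0.5,0,0,0,0],[-1.4,0.24,0,0,0,0],[0,0,0.95,0,0,0]],
  ],
)

```text
clock: 12.55
position: [0.5714, -0.285, 0.0886]
tool_rot: [3.141, 0.0, 1.469]
force: [-0.6, 0.8, -1.1]
grip_width: 0.0333
```

servo_tool(
  rows=[
    [[0,0,1.9,0,0,0],[0,0,2.4,0,0,0],[0,0,2.2,0,0,0],[0,0,1.7,0,0,0],[0,0,0.6,0,0,0]],
  ],
)

```text
clock: 13.18
position: [0.5712, -0.2836, -0.0001]
tool_rot: [-3.14, -0.001, 1.47]
force: [-1.1, -0.6, -1.6]
grip_width: 0.0333
```

servo_tool(
  rows=[
    [[0,0,0,0,0,0]],
  ],
)

```text
clock: 13.3
position: [0.5717, -0.284, 0.0011]
tool_rot: [-3.141, -0.0, 1.47]
force: [-0.5, 1.2, -0.9]
grip_width: 0.033
```

servo_tool(
  rows=[
    [[0,0,0.4,0,0,0],[0,0,0.3,0,0,0],[0,0,0,0,0,0]],
  ],
)

```text
clock: 13.68
position: [0.5716, -0.2842, -0.0058]
tool_rot: [-3.142, 0.0, 1.47]
force: [0.1, 0.0, -0.0]
grip_width: 0.0334
```

servo_tool(
  rows=[
    [[0,0,0.1,0,0,0],[0,0,0.05,0,0,0],[0,0,0,0,0,0]],
  ],
)

```text
clock: 14.05
position: [0.5716, -0.2842, -0.0073]
tool_rot: [-3.142, -0.0, 1.47]
force: [0.2, 0.2, -0.4]
grip_width: 0.0331
```

servo_tool(
  rows=[
    [[0,0,0,0,0,0],[0,0,0,0,0,0],[0,0,0,0,0,0]],
  ],
  grip=0.4,
)

```text
clock: 14.42
position: [0.5716, -0.2842, -0.0073]
tool_rot: [3.142, 0.0, 1.47]
force: [0.5, 0.9, 0.1]
grip_width: 0.0595
```

servo_tool(
  rows=[
    [[0,0,-1.5,0,0,0],[0,0,-3.5,0,0,0],[0,0,-4,0,0,0],[0,0,-4,0,0,0],[0,0,-2.5,0,0,0]],
  ],
)

```text
clock: 15.05
position: [0.5722, -0.2843, 0.1509]
tool_rot: [3.139, 0.001, 1.47]
force: [0.8, 0.1, -0.4]
grip_width: 0.06
```

```bash
python3 - <<'E'
from h import *
s=st();g=bot.grab_frame("side");f=bot.grab_frame("scene")
b=cv2.resize(f["image"][170:310,60:200,::-1],(400,400));c=cv2.resize(g["image"][270:410,250:390,::-1],(400,400));cv2.imwrite("pics/w8.png",np.hstack([b,c]))
# jar pick: yaw -.1086
plan(((.575,-.1,.14),.6,7),((.5605,.0847,.14),-.1086,8))
E
```

```text
t 15.05 p [ 0.5722 -0.2843  0.1509] rpy [3.1391e+00 8.0000e-04 1.4701e+00] F [ 0.8  0.1 -0.4] w 0.06
[[[1.36,-0.12,0.08,0.02,0,3.69],[2.7,-0.42,0.17,0.04,0,7.38],[3.28,-0.96,0.21,0.05,0,9.23],[3.09,-1.47,0.21,0.05,0,9.23],[2.81,-1.95,0.21,0.05,0,9.23]]]
[[[1.97,-1.9,0.17,0.04,0,7.38],[0.85,-1.07,0.09,0.02,0,3.69],[0.58,-1,0,0,0,2.54],[1.06,-2.06,0,0,0,5.07],[1.1,-2.68,0,0,0,6.34]]]
[[[0.79,-2.78,0,0,0,6.34],[0.48,-2.85,0,0,0,6.34],[0.16,-2.89,0,0,0,6.34],[-0.13,-2.31,0,0,0,5.07],[-0.16,-1.15,0,0,0,2.54]]]
```

View pics/w8.png

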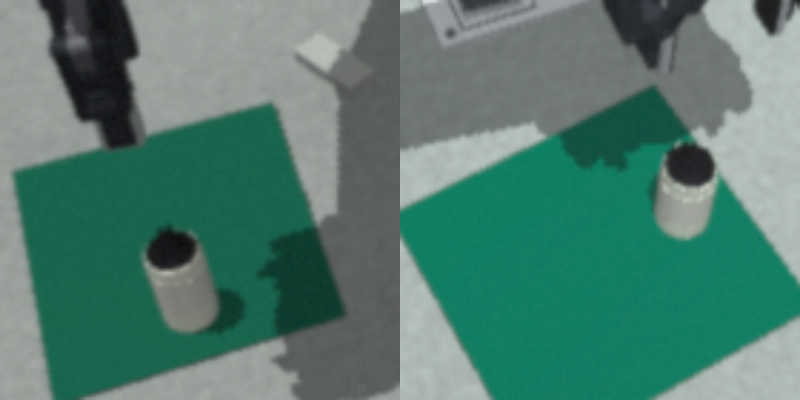

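The bottle stands upright on the mat. Next is the jar.

servo_tool(
  rows=[
    [[1.4,-0.1,0.1,0,0,3.7],[2.7,-0.4,0.2,0,0,7.4],[3.3,-1,0.2,0,0,9.2],[3.1,-1.5,0.2,0,0,9.2],[2.8,-1.9,0.2,0,0,9.2]],
  ],
  grip=0.7,
)

```text
clock: 15.78
position: [0.5731, -0.1389, 0.1388]
tool_rot: [-3.141, -0.0, 0.789]
force: [-0.3, -0.3, 0.2]
grip_width: 0.0724
```

servo_tool(
  rows=[
    [[2,-1.9,0.2,0,0,7.4],[0.9,-1.1,0.1,0,0,3.7],[0.6,-1,0,0,0,2.5],[1.1,-2.1,0,0,0,5.1],[1.1,-2.7,0,0,0,6.3]],
  ],
)

```text
clock: 16.4
position: [0.5689, -0.0336, 0.1358]
tool_rot: [-3.141, 0.0, 0.354]
force: [0.5, 0.4, -0.3]
grip_width: 0.0729
```

servo_tool(
  rows=[
    [[0.8,-2.8,0,0,0,6.3],[0.5,-2.8,0,0,0,6.3],[0.2,-2.9,0,0,0,6.3],[-0.1,-2.3,0,0,0,5.1],[-0.2,-1.2,0,0,0,2.5]],
  ],
)

```text
clock: 17.02
position: [0.5595, 0.0891, 0.1358]
tool_rot: [-3.141, 0.0, -0.105]
force: [0.3, -0.3, 0.2]
grip_width: 0.0726
```

servo_tool(
  rows=[
    [[0,0,0,0,0,0],[0,0,0,0,0,0]],
  ],
)

```text
clock: 17.27
position: [0.56, 0.0868, 0.1357]
tool_rot: [3.141, 0.0, -0.104]
force: [0.7, -0.3, -0.4]
grip_width: 0.0727
```

```bash
python3 - <<'E'
from h import *
s=st();w=bot.grab_frame("wrist");s=st()
cv2.imwrite("pics/w9.png",cv2.resize(w["image"][:,:,::-1],(800,600)))
th=np.linspace(0,2*np.pi,8,endpoint=False)
print(np.round(wproj(w,s,[(.5595,.0847,.066)])*800/560,1))
print(np.round(wproj(w,s,np.c_[.5595+.025*np.cos(th),.0847+.025*np.sin(th),0*th+.066])*800/560,0).tolist())
E
```

```text
t 17.27 p [0.56   0.0868 0.1357] rpy [ 3.1413e+00  1.0000e-04 -1.0380e-01] F [ 0.7 -0.3 -0.4] w 0.0727
t 17.32 p [0.56   0.0866 0.1357] rpy [ 3.1413e+00  1.0000e-04 -1.0430e-01] F [-0.9  0.1  0. ] w 0.0725
[[399.1 292.7]]
[[395.0, 249.0], [364.0, 266.0], [355.0, 297.0], [372.0, 325.0], [403.0, 334.0], [433.0, 319.0], [443.0, 288.0], [428.0, 259.0]]
```

View pics/w9.png

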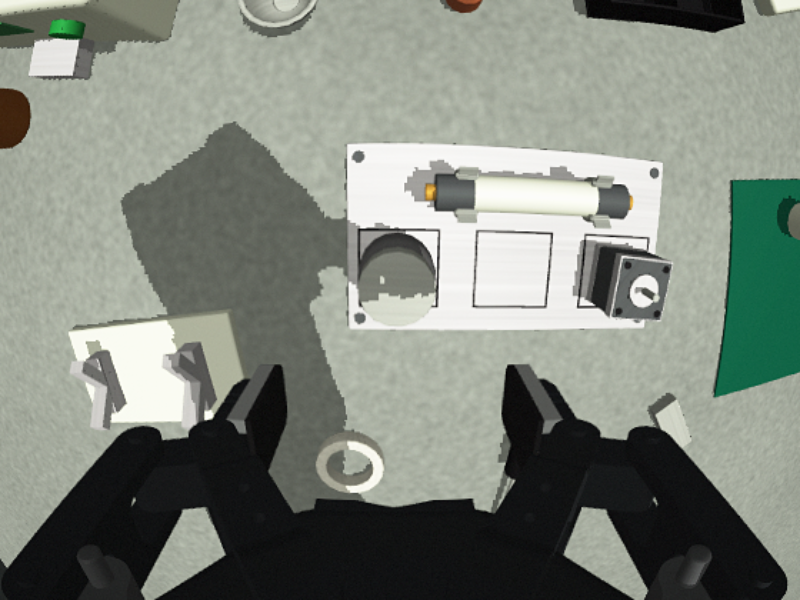

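```bash
python3 - <<'E'
from h import *
plan(((.562,.0853,.0),-.1086,6),((.562,.0853,-.023),-.1086,2))
E
```

```text
[[[0.02,0.01,1.23,0,0,0.02],[0.04,0.02,2.47,0,0,0.04],[0.05,0.02,3.08,0,0,0.06],[0.05,0.02,3.08,0,0,0.06],[0.04,0.02,2.47,0,0,0.04]]]
[[[0.02,0.01,1.23,0,0,0.02],[0,0,1.15,0,0,0],[0,0,1.15,0,0,0]]]
```

servo_tool(
  rows=[
    [[0.02,0.02,1.2,0,0,0],[0.05,0.03,2.5,0,0,0.1],[0.05,0.03,3,0,0,0.1],[0.05,0.02,3,0,0,0],[0.05,0.02,2.5,0,0,0]],
  ],
)

```text
clock: 17.95
position: [0.5615, 0.0855, 0.0118]
tool_rot: [3.141, 0.001, -0.108]
force: [-0.0, 1.1, -0.8]
grip_width: 0.0729
```

servo_tool(
  rows=[
    [[0,0,1.4,0,0,0],[0,0,1.3,0,0,0],[0,0,0.9,0,0,0],[0,0,0,0,0,0]],
  ],
)

```text
clock: 18.45
position: [0.5619, 0.086, -0.0226]
tool_rot: [3.141, 0.0, -0.108]
force: [0.1, -0.6, 0.4]
grip_width: 0.0721
```

```bash
python3 - <<'E'
from h import *
s=st();w=bot.grab_frame("wrist");f=bot.grab_frame("scene")
a=w["image"][:,:,::-1];b=cv2.resize(f["image"][130:270,230:370,::-1],(420,420));cv2.imwrite("pics/w10.png",np.hstack([a[:,90:470],b]))
E
```

```text
t 18.45 p [ 0.5619  0.086  -0.0226] rpy [ 3.1415e+00  3.0000e-04 -1.0780e-01] F [ 0.1 -0.6  0.4] w 0.0721
```

View pics/w10.png

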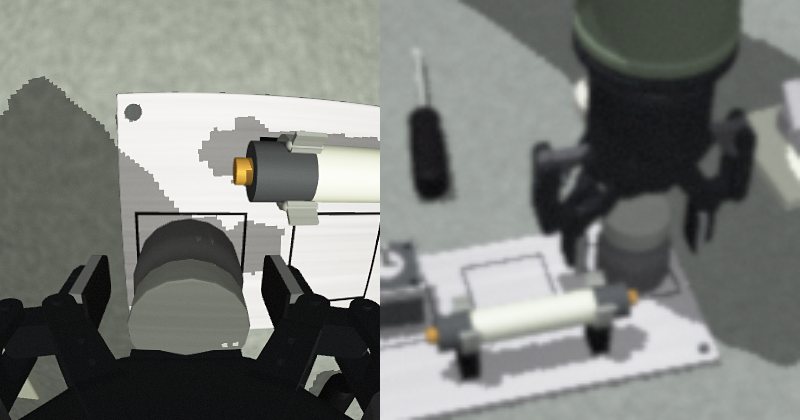

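servo_tool(
  rows=[
    [[0,0,0,0,0,0],[0,0,0,0,0,0],[0,0,0,0,0,0]],
  ],
  grip=-1,
  squeeze=40,
)

```text
clock: 18.92
position: [0.5624, 0.0862, -0.0214]
tool_rot: [-3.141, -0.001, -0.108]
force: [-3.9, -0.1, 11.8]
grip_width: 0.048
```

servo_tool(
  rows=[
    [[0,0,-1,0,0,0],[0,0,-2,0,0,0]],
  ],
)

```text
clock: 19.18
position: [0.5616, 0.086, 0.008]
tool_rot: [3.141, 0.001, -0.108]
force: [0.3, -0.7, -1.1]
grip_width: 0.0482
```

```bash
python3 - <<'E'
from h import *
s=st();w=bot.grab_frame("wrist");f=bot.grab_frame("scene")
a=w["image"][:,:,::-1];b=cv2.resize(f["image"][130:270,230:370,::-1],(420,420));cv2.imwrite("pics/w11.png",np.hstack([a[:,90:470],b]))
plan(((.562,.085,.075),-.1086,4),((.509,-.285,.075),0.0,13),((.509,-.285,-.018),0,5))
E
```

```text
t 19.18 p [0.5616 0.086  0.008 ] rpy [ 3.1413e+00  1.1000e-03 -1.0770e-01] F [ 0.3 -0.7 -1.1] w 0.0482
[[[-0.02,0.02,-1.22,-0.01,-0.03,0.01],[-0.03,0.04,-2.04,-0.02,-0.05,0.01],[-0.03,0.04,-2.04,-0.02,-0.05,0.01],[-0.02,0.03,-1.22,-0.01,-0.03,0.01],[-0.04,1.31,0,0,0,-0.22]]]
[[[-0.1,2.62,0,0,0,-0.44],[-0.15,3.28,0,0,0,-0.55],[-0.18,3.27,0,0,0,-0.55],[-0.21,3.27,0,0,0,-0.55],[-0.24,3.27,0,0,0,-0.55]]]
[[[-0.27,3.27,0,0,0,-0.55],[-0.3,3.26,0,0,0,-0.55],[-0.33,3.26,0,0,0,-0.55],[-0.37,3.26,0,0,0,-0.55],[-0.4,3.25,0,0,0,-0.55]]]
[[[-0.34,2.6,0,0,0,-0.44],[-0.18,1.3,0,0,0,-0.22],[0,0,1.09,0,0,0],[0,0,2.19,0,0,0],[0,0,2.74,0,0,0]]]
[[[0,0,2.19,0,0,0],[0,0,1.09,0,0,0]]]
```

View pics/w11.png

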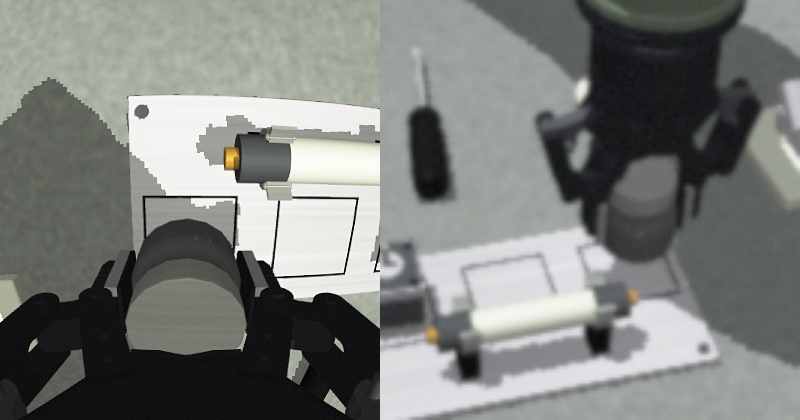

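servo_tool(
  rows=[
    [[0,0,-1.2,0,0,0],[0,0,-2,0,0,0],[0,0,-2,0,0,0],[0,0,-1.4,0,0,0],[-0.1,1.3,0,0,0,-0.2]],
  ],
)

```text
clock: 19.9
position: [0.56, 0.0737, 0.0744]
tool_rot: [-3.141, -0.001, -0.103]
force: [0.4, 0.1, -1.6]
grip_width: 0.048
```

servo_tool(
  rows=[
    [[-0.2,2.6,0,0,0,-0.4],[-0.2,3.3,0,0,0,-0.6],[-0.2,3.3,0,0,0,-0.6],[-0.3,3.3,0,0,0,-0.6],[-0.3,3.3,0,0,0,-0.6]],
  ],
)

```text
clock: 20.52
position: [0.533, -0.0851, 0.0729]
tool_rot: [3.141, 0.001, -0.056]
force: [0.6, -0.4, -2.0]
grip_width: 0.0483
```

servo_tool(
  rows=[
    [[-0.3,3.3,0,0,0,-0.6],[-0.3,3.3,0,0,0,-0.6],[-0.4,3.3,0,0,0,-0.6],[-0.4,3.3,0,0,0,-0.6],[-0.4,3.2,0,0,0,-0.5]],
  ],
)

```text
clock: 21.15
position: [0.5091, -0.2482, 0.0728]
tool_rot: [-3.141, 0.001, -0.005]
force: [0.3, -0.7, -2.0]
grip_width: 0.0481
```

servo_tool(
  rows=[
    [[-0.4,2.6,0,0,0,-0.4],[-0.2,1.3,0,0,0,-0.2],[0,0,0,0,0,0],[0,0,0,0,0,0]],
  ],
)

```text
clock: 21.65
position: [0.5047, -0.2842, 0.0735]
tool_rot: [-3.141, 0.0, 0.007]
force: [1.2, -1.0, -2.3]
grip_width: 0.0485
```

```bash
python3 - <<'E'
from h import *
s=st();w=bot.grab_frame("wrist")
cv2.imwrite("pics/w12.png",w["image"][:,:,::-1])
plan(((.503,-.285,-.018),0,6))
E
```

```text
t 21.65 p [ 0.5047 -0.2842  0.0735] rpy [-3.1409e+00  1.0000e-04  6.7000e-03] F [ 1.2 -1.  -2.3] w 0.0485
[[[-0.02,0.01,0.83,0,0,0.04],[-0.03,0.02,1.67,-0.01,0,0.07],[-0.04,0.02,2.08,-0.01,0,0.09],[-0.04,0.02,2.08,-0.01,0,0.09],[-0.03,0.01,1.67,-0.01,0,0.07]]]
[[[-0.02,0.01,0.83,0,0,0.04]]]
```

View pics/w12.png

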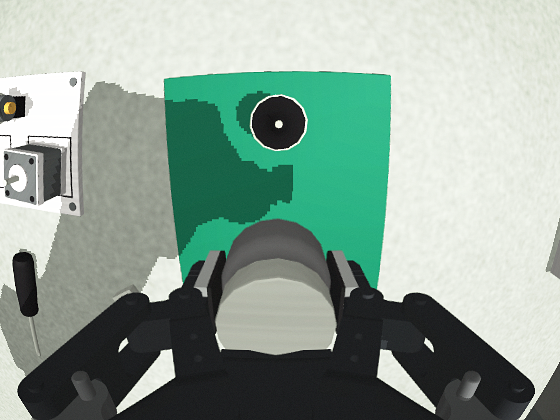

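servo_tool(
  rows=[
    [[0,0,1,0,0,0],[0,0,2,0,0,0],[0,0,2.5,0,0,0],[0,0,2,0,0,0],[0,0,1,0,0,0]],
  ],
)

```text
clock: 22.32
position: [0.5041, -0.2849, -0.0127]
tool_rot: [-3.141, 0.001, 0.006]
force: [-1.2, 0.1, -2.2]
grip_width: 0.0481
```

servo_tool(
  rows=[
    [[0,0,0.6,0,0,0],[0,0,0.4,0,0,0],[0,0,0.2,0,0,0],[0,0,0,0,0,0]],
  ],
)

```text
clock: 22.82
position: [0.5046, -0.2855, -0.0231]
tool_rot: [3.141, -0.0, 0.006]
force: [0.1, 0.8, -1.6]
grip_width: 0.0483
```

servo_tool(
  rows=[
    [[0,0,0.2,0,0,0],[0,0,0.1,0,0,0],[0,0,0,0,0,0]],
  ],
)

```text
clock: 23.2
position: [0.5045, -0.2855, -0.0263]
tool_rot: [3.142, -0.0, 0.006]
force: [0.2, 0.9, -2.3]
grip_width: 0.0486
```

servo_tool(
  rows=[
    [[0,0,0.1,0,0,0],[0,0,0.05,0,0,0],[0,0,0,0,0,0]],
  ],
)

```text
clock: 23.58
position: [0.5045, -0.2855, -0.0265]
tool_rot: [3.141, -0.0, 0.005]
force: [-7.8, 3.7, 26.3]
grip_width: 0.0481
```

servo_tool(
  rows=[
    [[0,0,-0.12,0,0,0],[0,0,0,0,0,0]],
  ],
)

```text
clock: 23.82
position: [0.5046, -0.2855, -0.0264]
tool_rot: [3.141, -0.0, 0.006]
force: [-2.1, 0.9, 7.9]
grip_width: 0.0479
```

servo_tool(
  rows=[
    [[0,0,0,0,0,0],[0,0,0,0,0,0],[0,0,0,0,0,0]],
  ],
  grip=0.7,
)

```text
clock: 24.2
position: [0.5044, -0.2854, -0.0267]
tool_rot: [-3.142, 0.0, 0.006]
force: [0.6, 0.5, 0.0]
grip_width: 0.0724
```

servo_tool(
  rows=[
    [[0,0,-1.5,0,0,0],[0,0,-3.5,0,0,0],[0,0,-4,0,0,0],[0,0,-4,0,0,0],[0,0,-2.5,0,0,0]],
  ],
)

```text
clock: 24.82
position: [0.5049, -0.2857, 0.1315]
tool_rot: [3.14, -0.002, 0.006]
force: [-0.5, 0.0, 0.2]
grip_width: 0.0727
```

```bash
python3 - <<'E'
from h import *
s=st();w=bot.grab_frame("wrist")
cv2.imwrite("pics/w13.png",w["image"][:,:,::-1])
plan(((.5425,-.0746,.13),-.163,9))
E
```

```text
t 24.82 p [ 0.5049 -0.2857  0.1315] rpy [ 3.1404e+00 -2.3000e-03  5.6000e-03] F [-0.5  0.   0.2] w 0.0727
[[[0.2,-1.14,0.02,0.01,-0.02,0.52],[0.39,-2.29,0.04,0.01,-0.03,1.04],[0.43,-2.87,0.05,0.02,-0.04,1.3],[0.36,-2.88,0.05,0.02,-0.04,1.3],[0.3,-2.89,0.05,0.02,-0.04,1.3]]]
[[[0.23,-2.89,0.05,0.02,-0.04,1.3],[0.17,-2.9,0.05,0.02,-0.04,1.3],[0.08,-2.32,0.04,0.01,-0.03,1.04],[0.02,-1.16,0.02,0.01,-0.02,0.52]]]
```

View pics/w13.png

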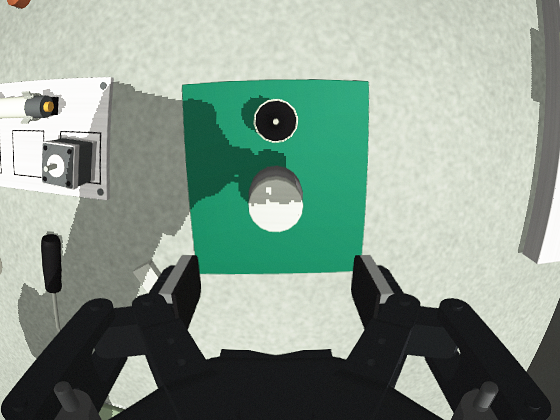

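The bottle (276,121) and jar (276,200) both stand on the mat. Now the motor.

servo_tool(
  rows=[
    [[0.2,-1.1,0,0,0,0.5],[0.4,-2.3,0,0,0,1],[0.4,-2.9,0,0,0,1.3],[0.4,-2.9,0,0,0,1.3],[0.3,-2.9,0,0,0,1.3]],
  ],
  grip=0.5,
)

```text
clock: 25.5
position: [0.5248, -0.163, 0.1278]
tool_rot: [-3.141, 0.001, -0.089]
force: [0.3, 1.4, 0.2]
grip_width: 0.0638
```

servo_tool(
  rows=[
    [[0.2,-2.9,0,0,0,1.3],[0.2,-2.9,0,0,0,1.3],[0.1,-2.3,0,0,0,1],[0,-1.2,0,0,0,0.5],[0,0,0,0,0,0]],
  ],
)

```text
clock: 26.12
position: [0.5406, -0.0724, 0.1281]
tool_rot: [-3.142, 0.001, -0.159]
force: [-0.1, -0.6, 0.2]
grip_width: 0.0637
```

servo_tool(
  rows=[
    [[0,0,0,0,0,0],[0,0,0,0,0,0]],
  ],
)

```text
clock: 26.38
position: [0.5406, -0.0741, 0.1283]
tool_rot: [3.141, 0.0, -0.161]
force: [0.1, -1.0, -0.0]
grip_width: 0.0638
```

```bash
python3 - <<'E'
from h import *
st();w=bot.grab_frame("wrist");s=st()
crop(w["image"],180,90,200,150,4,"w14.png")
c,q=np.cos(-.163),np.sin(-.163)
X=[(.5425+c*a-q*b,-.0746+q*a+c*b,.052) for a,b in((0,0),(.021,.021),(.021,-.021),(-.021,-.021),(-.021,.021))]
print(np.round((wproj(w,s,X)-[180,90])*4+1.5,0).tolist())
plan(((.5425,-.0746,.0),-.163,6),((.5425,-.0746,-.022),-.163,2))
E
```

```text
t 26.38 p [ 0.5406 -0.0741  0.1283] rpy [ 3.1413e+00  2.0000e-04 -1.6140e-01] F [ 0.1 -1.  -0. ] w 0.0638
t 26.43 p [ 0.5407 -0.0739  0.1284] rpy [ 3.1414e+00  1.0000e-04 -1.6120e-01] F [0.4 0.7 0.3] w 0.0642
[[391.0, 442.0], [288.0, 341.0], [496.0, 342.0], [490.0, 538.0], [291.0, 537.0]]
[[[0.02,0,1.17,0,0,0.01],[0.03,0.01,2.33,0,0,0.02],[0.04,0.01,2.92,0,0,0.02],[0.04,0.01,2.92,0,0,0.02],[0.03,0.01,2.33,0,0,0.02]]]
[[[0.02,0,1.17,0,0,0.01],[0,0,1.1,0,0,0],[0,0,1.1,0,0,0]]]
```

View pics/w14.png

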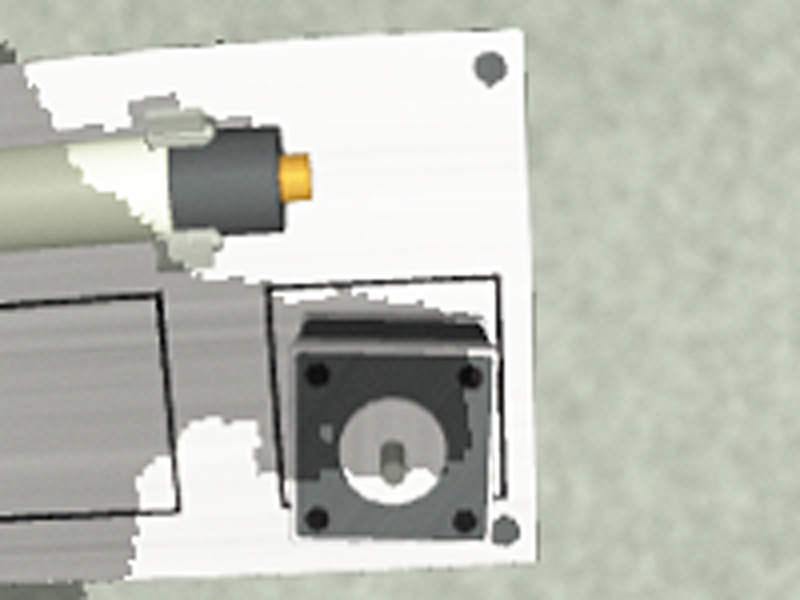

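servo_tool(
  rows=[
    [[0.05,0.03,1.2,0,0,0],[0.05,0.04,2.3,0,0,0],[0,0,3,0,0,0],[0,0,3,0,0,0],[0,0,2.3,0,0,0]],
  ],
)

```text
clock: 27.05
position: [0.541, -0.0741, 0.0084]
tool_rot: [3.142, 0.001, -0.16]
force: [0.3, -0.2, -0.0]
grip_width: 0.0645
```

servo_tool(
  rows=[
    [[0,0,1.2,0,0,0],[0,0,1.2,0,0,0],[0,0,0.8,0,0,0],[0,0,0,0,0,0]],
  ],
)

```text
clock: 27.55
position: [0.5416, -0.074, -0.0218]
tool_rot: [3.142, 0.0, -0.16]
force: [-0.3, -0.6, -0.6]
grip_width: 0.0639
```

servo_tool(
  rows=[
    [[0,0,0,0,0,0],[0,0,0,0,0,0],[0,0,0,0,0,0]],
  ],
  grip=-1,
  squeeze=50,
)

```text
clock: 27.92
position: [0.5421, -0.0741, -0.021]
tool_rot: [-3.142, -0.001, -0.16]
force: [-0.2, -0.2, 6.7]
grip_width: 0.0412
```

servo_tool(
  rows=[
    [[0,0,-1,0,0,0],[0,0,-2,0,0,0]],
  ],
)

```text
clock: 28.18
position: [0.5413, -0.0738, 0.0088]
tool_rot: [-3.142, 0.001, -0.16]
force: [0.5, 0.2, -2.5]
grip_width: 0.0413
```

```bash
python3 - <<'E'
from h import *
s=st();w=bot.grab_frame("wrist");f=bot.grab_frame("scene")
a=w["image"][:,:,::-1];b=cv2.resize(f["image"][130:270,170:310,::-1],(420,420));cv2.imwrite("pics/w15.png",np.hstack([a[:,90:470],b]))
plan(((.5415,-.0747,.075),-.163,4),((.445,-.29,.075),0.0,9))
E
```

```text
t 28.18 p [ 0.5413 -0.0738  0.0088] rpy [-3.1416e+00  1.1000e-03 -1.6000e-01] F [ 0.5  0.2 -2.5] w 0.0413
[[[-0.02,0.01,-1.21,0,-0.03,0.03],[-0.04,0.02,-2.02,-0.01,-0.05,0.05],[-0.04,0.02,-2.02,-0.01,-0.05,0.05],[-0.02,0.01,-1.21,0,-0.03,0.03],[-0.33,1.23,0,0,0,-0.5]]]
[[[-0.67,2.46,0,0,0,-1.01],[-0.9,3.06,0,0,0,-1.26],[-0.96,3.04,0,0,0,-1.26],[-1.03,3.02,0,0,0,-1.26],[-1.1,2.99,0,0,0,-1.26]]]
[[[-1.16,2.97,0,0,0,-1.26],[-0.98,2.35,0,0,0,-1.01],[-0.51,1.17,0,0,0,-0.5]]]
```

View pics/w15.png

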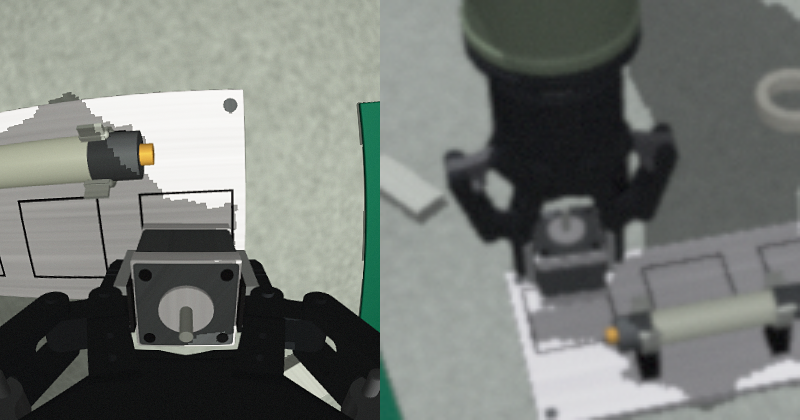

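servo_tool(
  rows=[
    [[0,0,-1.2,0,0,0],[0,0,-2,0,0,0],[0,0,-2,0,0,0],[0,0,-1.2,0,0,0],[-0.3,1.2,0,0,0,-0.5]],
  ],
)

```text
clock: 28.9
position: [0.5373, -0.0851, 0.0729]
tool_rot: [-3.141, -0.001, -0.15]
force: [0.7, -0.9, -3.4]
grip_width: 0.0413
```

servo_tool(
  rows=[
    [[-0.7,2.5,0,0,0,-1],[-0.9,3,0,0,0,-1.3],[-1,3,0,0,0,-1.3],[-1,3,0,0,0,-1.3],[-1.1,3,0,0,0,-1.3]],
  ],
)

```text
clock: 29.52
position: [0.4728, -0.2259, 0.0715]
tool_rot: [-3.141, 0.001, -0.043]
force: [0.8, -0.7, -2.0]
grip_width: 0.0411
```

servo_tool(
  rows=[
    [[-1.2,3,0,0,0,-1.3],[-1,2.4,0,0,0,-1],[-0.5,1.2,0,0,0,-0.5],[0,0,0,0,0,0],[0,0,0,0,0,0]],
  ],
)

```text
clock: 30.15
position: [0.446, -0.2887, 0.0722]
tool_rot: [-3.141, -0.0, 0.007]
force: [0.8, -0.3, -2.3]
grip_width: 0.0413
```

servo_tool(
  rows=[
    [[0,0,1,0,0,0],[0,0,2,0,0,0],[0,0,2.5,0,0,0],[0,0,2,0,0,0],[0,0,1,0,0,0]],
  ],
)

```text
clock: 30.78
position: [0.4453, -0.2887, -0.014]
tool_rot: [-3.141, 0.001, 0.007]
force: [0.3, -0.2, -1.5]
grip_width: 0.0413
```

servo_tool(
  rows=[
    [[0,0,0.4,0,0,0],[0,0,0.3,0,0,0],[0,0,0,0,0,0]],
  ],
)

```text
clock: 31.15
position: [0.4457, -0.2898, -0.0193]
tool_rot: [3.141, -0.0, 0.006]
force: [0.1, 0.8, -1.7]
grip_width: 0.0414
```

servo_tool(
  rows=[
    [[0,0,0.4,0,0,0],[0,0,0.2,0,0,0],[0,0,0,0,0,0]],
  ],
)

```text
clock: 31.52
position: [0.4455, -0.2897, -0.0257]
tool_rot: [-3.141, 0.0, 0.006]
force: [0.3, 0.5, -2.3]
grip_width: 0.0412
```

servo_tool(
  rows=[
    [[0,0,0.08,0,0,0],[0,0,0,0,0,0]],
  ],
)

```text
clock: 31.78
position: [0.4456, -0.2897, -0.026]
tool_rot: [3.141, -0.0, 0.006]
force: [-2.5, 2.2, 8.5]
grip_width: 0.0413
```

Contact. Release, rise, and move towards the cartridge.

servo_tool(
  rows=[
    [[0,0,-0.03,0,0,0],[0,0,0,0,0,0],[0,0,0,0,0,0],[0,0,0,0,0,0]],
  ],
  grip=0.5,
)

```text
clock: 32.28
position: [0.4456, -0.2897, -0.0261]
tool_rot: [-3.142, -0.0, 0.006]
force: [0.3, 0.0, -1.0]
grip_width: 0.0643
```

servo_tool(
  rows=[
    [[0,0,-1.5,0,0,0],[0,0,-3.5,0,0,0],[0,0,-4,0,0,0],[0,0,-4,0,0,0],[0,0,-2.5,0,0,0]],
  ],
)

```text
clock: 32.9
position: [0.446, -0.29, 0.1319]
tool_rot: [3.14, -0.002, 0.006]
force: [0.1, 0.8, 0.3]
grip_width: 0.0637
```

```bash
python3 - <<'E'
from h import *
s=st();w=bot.grab_frame("wrist");f=bot.grab_frame("scene")
a=w["image"][:,:,::-1];b=cv2.resize(f["image"][180:320,60:200,::-1],(420,420));cv2.imwrite("pics/w16.png",np.hstack([a[:,90:470],b]))
# cartridge: x jaws
plan(((.6055,-.0008,.13),1.462,15))
E
```

```text
t 32.9 p [ 0.446  -0.29    0.1319] rpy [ 3.1403e+00 -2.1000e-03  5.6000e-03] F [0.1 0.8 0.3] w 0.0637
[[[0.48,-0.86,0.01,0.01,0,-2.49],[1.03,-1.68,0.01,0.02,-0.01,-4.98],[1.47,-1.98,0.02,0.02,-0.01,-6.23],[1.67,-1.81,0.02,0.02,-0.01,-6.23],[1.86,-1.62,0.02,0.02,-0.01,-6.23]]]
[[[2.02,-1.41,0.02,0.02,-0.01,-6.23],[2.16,-1.18,0.02,0.02,-0.01,-6.23],[2.28,-0.94,0.02,0.02,-0.01,-6.23],[2.37,-0.68,0.02,0.02,-0.01,-6.23],[2.43,-0.42,0.02,0.02,-0.01,-6.23]]]
[[[2.46,-0.16,0.02,0.02,-0.01,-6.23],[2.46,0.11,0.02,0.02,-0.01,-6.23],[2.44,0.38,0.02,0.02,-0.01,-6.23],[1.9,0.51,0.02,0.02,-0.01,-4.98],[0.93,0.34,0.01,0.01,0,-2.49]]]
```

View pics/w16.png

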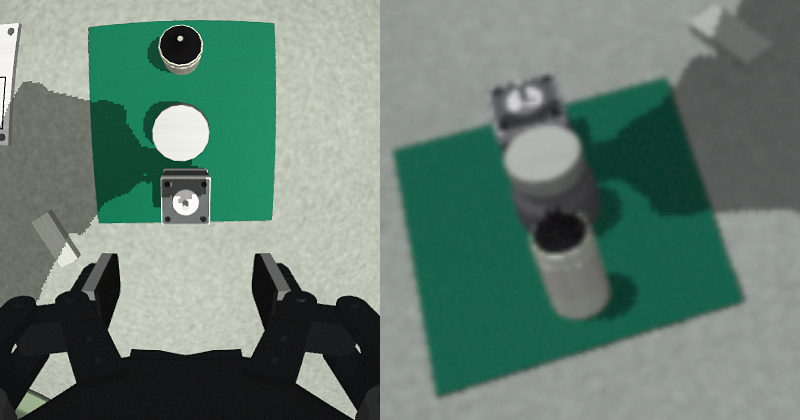

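```bash
python3 - <<'E'
from h import *
s=st();w=bot.grab_frame("wrist")
for uv in [(90+97,222),(90+272,219),(90+88,26),(90+275,22)]: print(wonz(w,s,uv,.003))
for uv in [(90+162,172),(90+210,172),(90+186,200)]: print(wonz(w,s,uv,.047))
E
```

```text
t 33.0 p [ 0.4468 -0.2904  0.1324] rpy [ 3.139  -0.0041  0.0054] F [ 1.1  0.7 -1.1] w 0.0638
[ 0.41062927 -0.19804102  0.003     ]
[ 0.41481294 -0.37944515  0.003     ]
[ 0.60991703 -0.19419861  0.003     ]
[ 0.61447629 -0.37535143  0.003     ]
[ 0.47086144 -0.26983923  0.047     ]
[ 0.47107671 -0.30991936  0.047     ]
[ 0.44669889 -0.2900216   0.047     ]
```

servo_tool(
  rows=[
    [[0.5,-0.9,0,0,0,-2.5],[1,-1.7,0,0,0,-5],[1.5,-2,0,0,0,-6.2],[1.7,-1.8,0,0,0,-6.2],[1.9,-1.6,0,0,0,-6.2]],
  ],
  grip=0.1,
)

```text
clock: 33.67
position: [0.4969, -0.1957, 0.1284]
tool_rot: [-3.141, 0.0, 0.47]
force: [0.2, -0.5, 1.4]
grip_width: 0.0471
```

servo_tool(
  rows=[
    [[2,-1.4,0,0,0,-6.2],[2.2,-1.2,0,0,0,-6.2],[2.3,-0.9,0,0,0,-6.2],[2.4,-0.7,0,0,0,-6.2],[2.4,-0.4,0,0,0,-6.2]],
  ],
)

```text
clock: 34.3
position: [0.5565, -0.0876, 0.1284]
tool_rot: [-3.14, -0.0, 1.011]
force: [0.1, -1.0, -0.1]
grip_width: 0.0471
```

servo_tool(
  rows=[
    [[2.5,-0.2,0,0,0,-6.2],[2.5,0.1,0,0,0,-6.2],[2.4,0.4,0,0,0,-6.2],[1.9,0.5,0,0,0,-5],[0.9,0.3,0,0,0,-2.5]],
  ],
)

```text
clock: 34.92
position: [0.6058, 0.0032, 0.1284]
tool_rot: [-3.141, -0.001, 1.464]
force: [-0.1, -0.7, 0.6]
grip_width: 0.0472
```

servo_tool(
  rows=[
    [[0,0,0,0,0,0],[0,0,0,0,0,0]],
  ],
)

```text
clock: 35.17
position: [0.6055, 0.0001, 0.1288]
tool_rot: [-3.141, 0.0, 1.456]
force: [-0.6, 0.5, -0.4]
grip_width: 0.0472
```

```bash
python3 - <<'E'
from h import *
s=st();w=bot.grab_frame("wrist");s=st()
crop(w["image"],180,40,200,190,3,"w17.png")
X=[(.6055,-.0008,.045)]+[(.6055+.1084*y,-.0008+.9941*y,.045) for y in(.06,-.06)]
print(np.round((wproj(w,s,X)-[180,40])*3+1,0).tolist())
plan(((.6055,-.0008,.02),1.462,5),((.6055,-.0008,-.01),1.462,3))
E
```

```text
t 35.17 p [6.055e-01 1.000e-04 1.288e-01] rpy [-3.1413e+00  4.0000e-04  1.4565e+00] F [-0.6  0.5 -0.4] w 0.0472
t 35.23 p [ 0.6055 -0.      0.1288] rpy [-3.1414e+00  5.0000e-04  1.4564e+00] F [-0.3 -0.6 -1. ] w 0.0475
[[285.0, 484.0], [283.0, 270.0], [286.0, 674.0]]
[[[-0.01,0,1.28,0,0,-0.04],[-0.02,0,2.56,0,0.01,-0.08],[-0.02,0,3.2,0,0.01,-0.1],[-0.02,0,2.56,0,0.01,-0.08],[-0.01,0,1.28,0,0,-0.04]]]
[[[0,0,0.82,0,0,0],[0,0,1.36,0,0,0],[0,0,0.82,0,0,0]]]
```

View pics/w17.png

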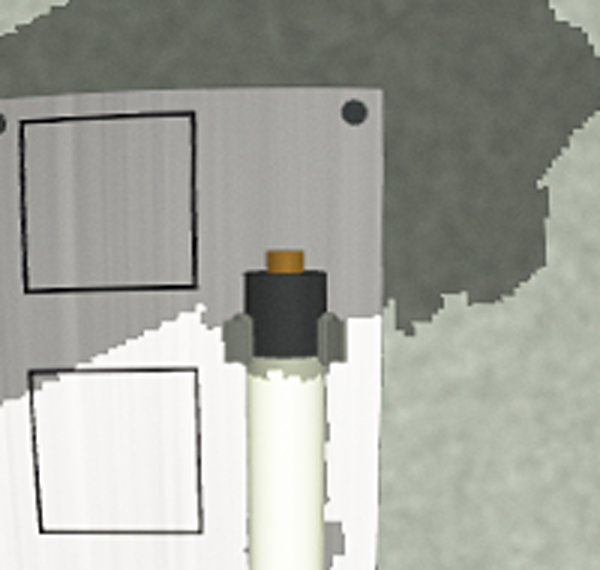

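servo_tool(
  rows=[
    [[-0.05,0,1.3,0,0,-0.1],[-0.05,0,2.6,0,0,-0.1],[-0.05,0,3.2,0,0,-0.1],[0,0,2.6,0,0,0],[0,0,1.3,0,0,0]],
  ],
)

```text
clock: 35.85
position: [0.6047, -0.0011, 0.017]
tool_rot: [-3.14, 0.0, 1.463]
force: [0.3, 0.6, 0.6]
grip_width: 0.0471
```

servo_tool(
  rows=[
    [[0,0,0.8,0,0,0],[0,0,1.3,0,0,0],[0,0,0.8,0,0,0],[0,0,0,0,0,0]],
  ],
)

```text
clock: 36.35
position: [0.6054, -0.0008, -0.0105]
tool_rot: [-3.141, 0.0, 1.463]
force: [-1.0, 0.2, 0.4]
grip_width: 0.0469
```

servo_tool(
  rows=[
    [[0,0,0,0,0,0],[0,0,0,0,0,0],[0,0,0,0,0,0],[0,0,0,0,0,0]],
  ],
  grip=-1,
  squeeze=70,
)

```text
clock: 36.85
position: [0.606, -0.0008, -0.0095]
tool_rot: [3.141, -0.0, 1.463]
force: [-0.5, -0.3, 5.8]
grip_width: 0.0201
```

```bash
python3 - <<'E'
from h import *
s=st();w=bot.grab_frame("wrist");f=bot.grab_frame("scene")
a=w["image"][:,:,::-1];b=cv2.resize(f["image"][130:270,210:350,::-1],(420,420));cv2.imwrite("pics/w18.png",np.hstack([a[:,90:470],b]))
E
```

```text
t 36.85 p [ 0.606  -0.0008 -0.0095] rpy [ 3.1408e+00 -1.0000e-04  1.4629e+00] F [-0.5 -0.3  5.8] w 0.0201
```

View pics/w18.png

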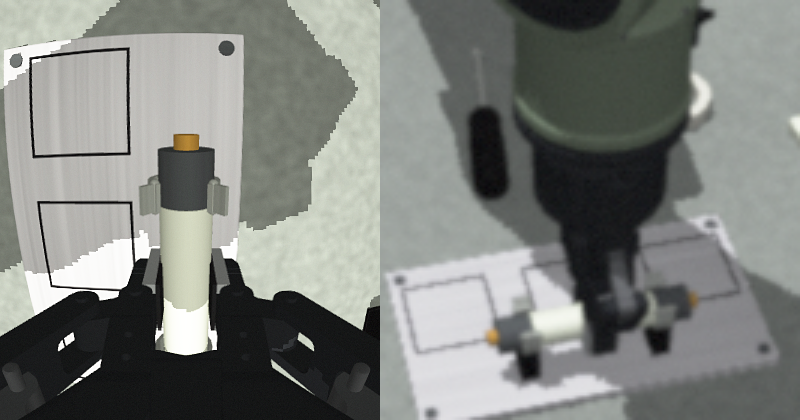

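servo_tool(
  rows=[
    [[0,0,-0.4,0,0,0],[0,0,-0.6,0,0,0],[0,0,-0.8,0,0,0],[0,0,-1.2,0,0,0],[0,0,-1.5,0,0,0]],
  ],
)

```text
clock: 37.58
position: [0.6059, -0.0007, 0.0361]
tool_rot: [3.141, -0.0, 1.463]
force: [0.1, 0.1, -1.2]
grip_width: 0.0199
```

```bash
python3 - <<'E'
from h import *
s=st();w=bot.grab_frame("wrist");f=bot.grab_frame("scene")
a=w["image"][:,:,::-1];b=cv2.resize(f["image"][130:270,210:350,::-1],(420,420));cv2.imwrite("pics/w19.png",np.hstack([a[:,90:470],b]))
plan(((.606,-.001,.08),1.463,3),((.4966,.2913,.08),1.5708+.0076,12))
E
```

```text
t 37.58 p [ 0.6059 -0.0007  0.0361] rpy [ 3.1410e+00 -1.0000e-04  1.4631e+00] F [ 0.1  0.1 -1.2] w 0.0199
[[[-0.01,-0.02,-1.17,0.05,-0.01,0],[-0.02,-0.04,-1.95,0.08,-0.01,-0.01],[-0.01,-0.02,-1.17,0.05,-0.01,0],[1.07,-0.54,0,0,0,-0.25],[2.15,-1.07,0,0,0,-0.51]]]
[[[2.7,-1.31,0,0,0,-0.64],[2.71,-1.28,0,0,0,-0.64],[2.73,-1.25,0,0,0,-0.64],[2.74,-1.22,0,0,0,-0.64],[2.75,-1.19,0,0,0,-0.64]]]
[[[2.77,-1.16,0,0,0,-0.64],[2.78,-1.13,0,0,0,-0.64],[2.79,-1.1,0,0,0,-0.64],[2.24,-0.85,0,0,0,-0.51],[1.13,-0.42,0,0,0,-0.25]]]
```

View pics/w19.png

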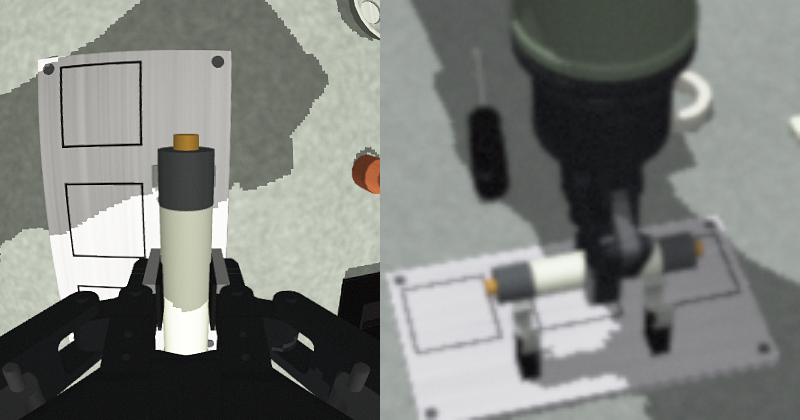

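The cartridge came out clean and level with no slip. Moving above the cradle.

servo_tool(
  rows=[
    [[0,0,-1.5,0,0,0],[0,0,-2.5,0,0,0],[0,0,-2,0,0,0],[1.1,-0.5,0,0,0,-0.3],[2.2,-1.1,0,0,0,-0.5]],
  ],
)

```text
clock: 38.3
position: [0.5925, 0.0342, 0.0945]
tool_rot: [-3.141, 0.0, 1.476]
force: [0.8, 0.5, -0.6]
grip_width: 0.0195
```

servo_tool(
  rows=[
    [[2.7,-1.3,0,0,0,-0.6],[2.7,-1.3,0,0,0,-0.6],[2.7,-1.3,0,0,0,-0.6],[2.7,-1.2,0,0,0,-0.6],[2.8,-1.2,0,0,0,-0.7]],
  ],
)

```text
clock: 38.92
position: [0.5383, 0.1763, 0.0942]
tool_rot: [-3.14, -0.0, 1.533]
force: [0.1, -0.5, -1.0]
grip_width: 0.0196
```

servo_tool(
  rows=[
    [[2.8,-1.2,0,0,0,-0.6],[2.8,-1.1,0,0,0,-0.6],[2.8,-1.1,0,0,0,-0.6],[2.2,-0.9,0,0,0,-0.5],[1.1,-0.4,0,0,0,-0.3]],
  ],
)

```text
clock: 39.55
position: [0.4938, 0.2941, 0.0944]
tool_rot: [-3.14, -0.0, 1.58]
force: [0.3, -0.9, -0.1]
grip_width: 0.0201
```

servo_tool(
  rows=[
    [[0,0,0,0,0,0],[0,0,0,0,0,0],[0,0,0,0,0,0]],
  ],
)

```text
clock: 39.92
position: [0.4962, 0.2911, 0.0948]
tool_rot: [-3.142, 0.0, 1.575]
force: [-0.6, -0.7, -0.7]
grip_width: 0.0197
```

```bash
python3 - <<'E'
from h import *
s=st();w=bot.grab_frame("wrist");s=st()
cv2.imwrite("pics/w20.png",cv2.resize(w["image"][:,:,::-1],(800,600),interpolation=cv2.INTER_CUBIC));np.savez("w20.npz",image=w["image"],pos=s["position"],rot=s["tool_rot"])
E
```

```text
t 39.92 p [0.4962 0.2911 0.0948] rpy [-3.1416e+00  4.0000e-04  1.5752e+00] F [-0.6 -0.7 -0.7] w 0.0197
t 39.98 p [0.4962 0.2912 0.0949] rpy [3.1416e+00 2.0000e-04 1.5753e+00] F [ 0.3  0.8 -0.4] w 0.02
```

View pics/w20.png

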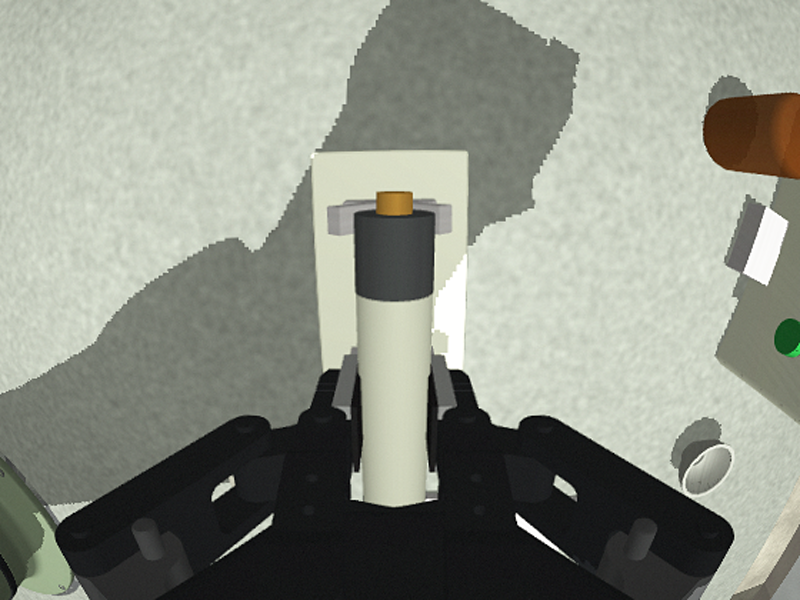

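```bash
python3 - <<'E'
from h import *
im=np.load("w20.npz")["image"]
crop(im,210,95,130,95,6,"w20c.png")
E
```

```text
(no output)
```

View pics/w20c.png

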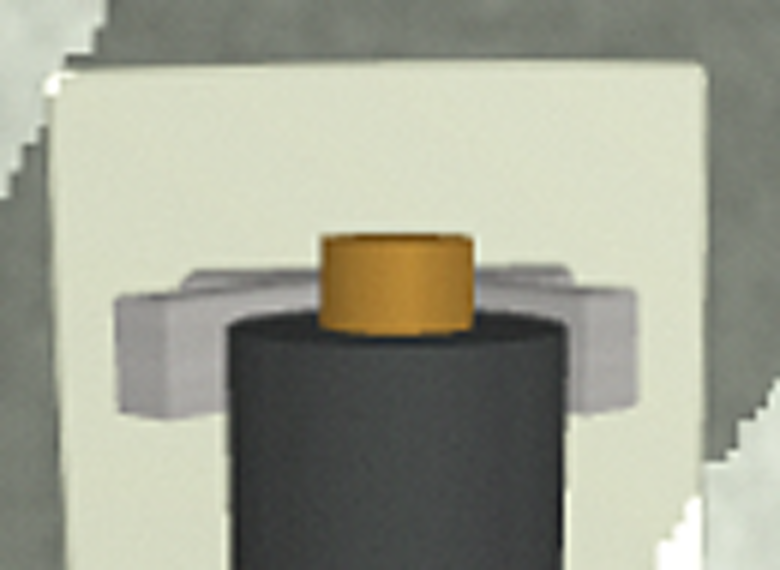

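```bash
python3 - <<'E'
from h import *
from scipy.optimize import least_squares
D=np.load("w20.npz");s={"position":D["pos"],"tool_rot":D["rot"]};K=bot.grab_frame("wrist")
P=lambda c:np.array([210,95])+np.array(c)/6-.417
def tr(p,X):
    c,q=np.cos(p[2]),np.sin(p[2]);return np.array([p[0]+c*X[0]-q*X[1],p[1]+q*X[0]+c*X[1],X[2]])
# image up = +y, right = +x ; full corners use both coords
obs=[((-.045,.08,.012),(47,70)),((.045,.08,.012),(710,62)),((-.031,.052,.054),(115,298)),((.031,.052,.054),(637,290)),((-.031,.038,.054),(120,412)),((.031,.038,.054),(637,406))]
def res(p): return np.concatenate([wproj(K,s,tr(p,X))[0]-P(u) for X,u in obs])
r=least_squares(res,[.4966,.2913,.0]);print(r.x,np.round(res(r.x),2))
p=r.x
# cartridge end points: axis z = tcp z + .0545
za=s["position"][2]+.0545
R=Rt(s["tool_rot"][2])
for n,u,z in [("nip top far",(396,235),za+.005),("cap L",(228,330),za),("cap R",(566,330),za),("cap top far",(397,312),za+.011)]:
    X=wonz(K,s,P(u),z);d=X-s["position"];print(n,np.round(X,4),"tool x,y",np.round((R.T@d)[:2]*1000,2))
E
```

```text
[0.49563678 0.29143779 0.01582481] [-0.65 -0.83  0.34 -0.92 -1.49 -0.12  1.77  0.12 -1.57  0.86  1.52  0.82]
nip top far [0.497  0.3569 0.1544] tool x,y [65.67  1.04]
cap L [0.486  0.3503 0.1494] tool x,y [59.15 -9.93]
cap R [0.5081 0.3504 0.1494] tool x,y [59.16 12.14]
cap top far [0.4971 0.3527 0.1604] tool x,y [61.48  1.1 ]
```

```bash
python3 - <<'E'
from h import *
plan(((.495,.2917,.0),1.583,7))
E
```

```text
[[[0,-0.01,0.7,0,0,-0.03],[0.01,-0.02,1.41,0,0,-0.06],[0.01,-0.02,1.76,0,0,-0.08],[0.01,-0.02,1.76,0,0,-0.08],[0.01,-0.02,1.76,0,0,-0.08]]]
[[[0.01,-0.02,1.41,0,0,-0.06],[0,-0.01,0.7,0,0,-0.03]]]
```

servo_tool(
  rows=[
    [[0,-0.03,0.7,0,0,-0.1],[0.02,-0.03,1.4,0,0,-0.1],[0.02,-0.03,1.8,0,0,-0.1],[0.01,-0.03,1.8,0,0,-0.1],[0,0,1.8,0,0,0]],
  ],
)

```text
clock: 40.65
position: [0.4944, 0.2924, 0.0183]
tool_rot: [-3.141, 0.0, 1.584]
force: [0.8, -0.0, -1.1]
grip_width: 0.0197
```

servo_tool(
  rows=[
    [[0,0,1.3,0,0,0],[0,0,0.6,0,0,0],[0,0,0,0,0,0]],
  ],
)

```text
clock: 41.02
position: [0.4946, 0.2925, 0.0007]
tool_rot: [-3.141, 0.0, 1.584]
force: [-0.2, -0.5, -0.5]
grip_width: 0.0195
```

```bash
python3 - <<'E'
from h import *
s=st();w=bot.grab_frame("wrist");f=bot.grab_frame("side")
a=w["image"][:,:,::-1];b=cv2.resize(f["image"][90:230,130:270,::-1],(420,420));cv2.imwrite("pics/w21.png",np.hstack([a[:,90:470],b]))
E
```

```text
t 41.02 p [0.4946 0.2925 0.0007] rpy [-3.1414e+00  1.0000e-04  1.5835e+00] F [-0.2 -0.5 -0.5] w 0.0195
```

View pics/w21.png

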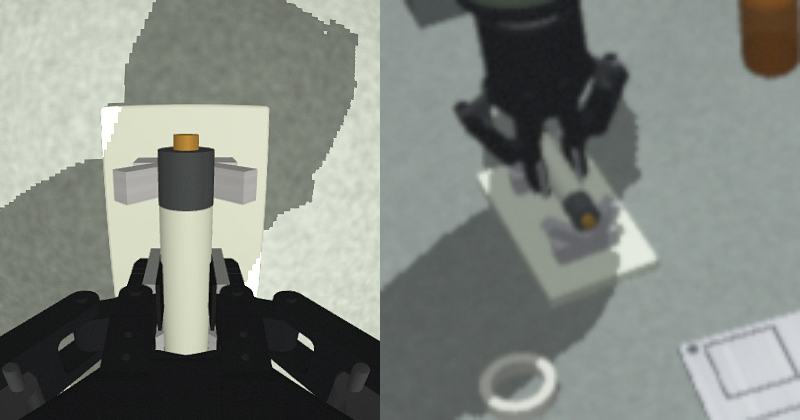

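servo_tool(
  rows=[
    [[0,0,0.4,0,0,0],[0,0,0.2,0,0,0],[0,0,0,0,0,0]],
  ],
)

```text
clock: 41.5
position: [0.4946, 0.2924, -0.0052]
tool_rot: [-3.141, 0.0, 1.583]
force: [-0.6, -0.4, -0.3]
grip_width: 0.0198
```

servo_tool(
  rows=[
    [[0,0,0.15,0,0,0],[0,0,0.05,0,0,0],[0,0,0,0,0,0]],
  ],
)

```text
clock: 41.88
position: [0.4947, 0.2925, -0.0071]
tool_rot: [-3.142, -0.0, 1.583]
force: [0.2, 0.3, -0.8]
grip_width: 0.0197
```

servo_tool(
  rows=[
    [[0,0,0.12,0,0,0],[0,0,0,0,0,0]],
  ],
)

```text
clock: 42.12
position: [0.4946, 0.2925, -0.0084]
tool_rot: [-3.141, 0.0, 1.583]
force: [-0.2, -1.0, 0.5]
grip_width: 0.02
```

servo_tool(
  rows=[
    [[0,0,0.06,0,0,0],[0,0,0,0,0,0]],
  ],
)

```text
clock: 42.38
position: [0.4946, 0.2925, -0.0087]
tool_rot: [3.142, 0.0, 1.583]
force: [-2.4, -1.0, 4.6]
grip_width: 0.0205
```

servo_tool(
  rows=[
    [[0,0,0,0,0,0],[0,0,0,0,0,0],[0,0,0,0,0,0]],
  ],
  grip=0,
)

```text
clock: 42.75
position: [0.4947, 0.2924, -0.0089]
tool_rot: [-3.142, 0.0, 1.583]
force: [0.6, -0.1, 0.1]
grip_width: 0.0429
```

servo_tool(
  rows=[
    [[0,0,-1,0,0,0],[0,0,-2.5,0,0,0],[0,0,-4,0,0,0],[0,0,-4,0,0,0],[0,0,-2.5,0,0,0]],
  ],
)

```text
clock: 43.38
position: [0.495, 0.2928, 0.1337]
tool_rot: [3.14, -0.001, 1.584]
force: [0.1, -0.1, -0.4]
grip_width: 0.0425
```

servo_tool(
  rows=[
    [[-2,2,0,0,0,0],[-3,2.5,0,0,0,0],[-3,2.5,0,0,0,0],[0,0,0,0,0,0],[0,0,0,0,0,0]],
  ],
)

```text
clock: 44.0
position: [0.5653, 0.2139, 0.1316]
tool_rot: [3.142, -0.001, 1.584]
force: [-0.5, 0.8, -0.5]
grip_width: 0.0424
```

```bash
python3 - <<'E'
from h import *
st();w=bot.grab_frame("wrist");s=st();g=bot.grab_frame("side");f=bot.grab_frame("scene")
cv2.imwrite("pics/w22.png",cv2.resize(w["image"][:,:,::-1],(800,600),interpolation=cv2.INTER_CUBIC));np.savez("w22.npz",image=w["image"],pos=s["position"],rot=s["tool_rot"])
b=cv2.resize(g["image"][120:200,150:230,::-1],(400,400),interpolation=cv2.INTER_CUBIC);c=cv2.resize(f["image"][130:210,340:440,::-1],(400,320),interpolation=cv2.INTER_CUBIC)
cv2.imwrite("pics/w22b.png",np.hstack([b[:320],c]))
E
```

```text
t 44.0 p [0.5653 0.2139 0.1316] rpy [ 3.1416e+00 -6.0000e-04  1.5838e+00] F [-0.5  0.8 -0.5] w 0.0424
t 44.05 p [0.5651 0.2143 0.1316] rpy [ 3.1415e+00 -6.0000e-04  1.5845e+00] F [ 0.7 -0.5  0. ] w 0.0428
```

View pics/w22.png

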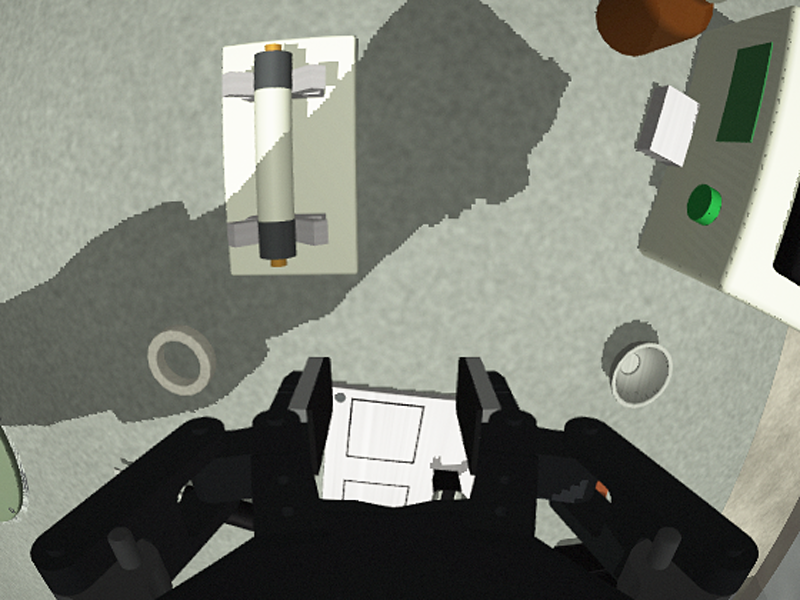

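View pics/w22b.png

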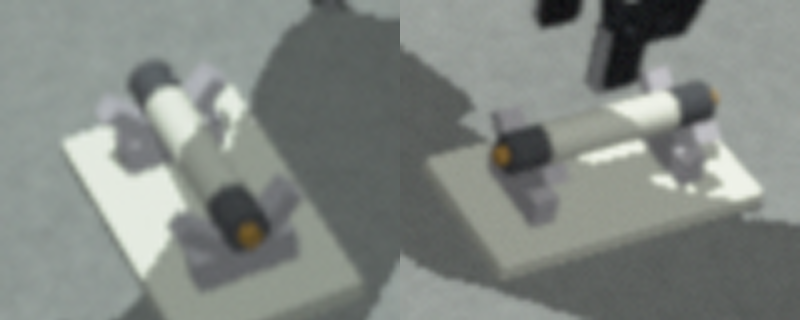

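```bash
python3 - <<'E'
from h import *
from scipy.optimize import least_squares
D=np.load("w22.npz");s={"position":D["pos"],"tool_rot":D["rot"]};K=bot.grab_frame("wrist")
P=lambda c:(np.array(c)+.5)*.7-.5
a=wonz(K,s,P((272,44)),.0466);b=wonz(K,s,P((278,266)),.0466)
print(a,b,(a+b)/2, np.linalg.norm(a-b))
C=[wonz(K,s,P(u),.012) for u in((224,47),(356,37),(357,272),(232,275))]
print(np.round(C,4),np.mean(C,0))
plan(((.53,.0,.14),1.0,6),((.4456,-.2897,.13),.006,12))
E
```

```text
[0.49389462 0.35826635 0.0466    ] [0.49639548 0.22549443 0.0466    ] [0.49514505 0.29188039 0.0466    ] 0.13279547593618682
[[0.4509 0.3685 0.012 ]
 [0.5398 0.3695 0.012 ]
 [0.5415 0.2136 0.012 ]
 [0.4535 0.2108 0.012 ]] [0.49643277 0.29062199 0.012     ]
[[[-1.94,-0.35,-0.08,0,0,3.05],[-3.92,-0.49,-0.16,0,0,6.09],[-4.93,-0.09,-0.2,0,0,7.61],[-4.9,0.57,-0.2,0,0,7.61],[-3.83,0.97,-0.16,0,0,6.09]]]
[[[-1.85,0.69,-0.08,0,0,3.05],[-1.11,0.33,0.04,0,0,2.19],[-2.2,0.74,0.08,0,0,4.38],[-2.67,1.14,0.1,0,0,5.48],[-2.55,1.38,0.1,0,0,5.48]]]
[[[-2.41,1.62,0.1,0,0,5.48],[-2.24,1.84,0.1,0,0,5.48],[-2.05,2.05,0.1,0,0,5.48],[-1.85,2.24,0.1,0,0,5.48],[-1.63,2.4,0.1,0,0,5.48]]]
[[[-1.39,2.55,0.1,0,0,5.48],[-0.91,2.13,0.08,0,0,4.38],[-0.37,1.1,0.04,0,0,2.19]]]
```

The cartridge is seated and centred within about 1 mm. Now going back for the motor.

servo_tool(
  rows=[
    [[-1.9,-0.4,-0.1,0,0,3],[-3.9,-0.5,-0.2,0,0,6.1],[-4.9,-0.1,-0.2,0,0,7.6],[-4.9,0.6,-0.2,0,0,7.6],[-3.8,1,-0.2,0,0,6.1]],
  ],
  grip=0.5,
)

```text
clock: 44.82
position: [0.5326, 0.0168, 0.1403]
tool_rot: [3.141, 0.001, 1.046]
force: [0.2, -0.4, 0.9]
grip_width: 0.0642
```

servo_tool(
  rows=[
    [[-1.9,0.7,-0.1,0,0,3.1],[-1.1,0.3,0,0,0,2.2],[-2.2,0.7,0.1,0,0,4.4],[-2.7,1.1,0.1,0,0,5.5],[-2.6,1.4,0.1,0,0,5.5]],
  ],
)

```text
clock: 45.45
position: [0.502, -0.0913, 0.1379]
tool_rot: [-3.142, 0.0, 0.685]
force: [0.5, -0.5, -0.3]
grip_width: 0.064
```

servo_tool(
  rows=[
    [[-2.4,1.6,0.1,0,0,5.5],[-2.2,1.8,0.1,0,0,5.5],[-2.1,2,0.1,0,0,5.5],[-1.8,2.2,0.1,0,0,5.5],[-1.6,2.4,0.1,0,0,5.5]],
  ],
)

```text
clock: 46.08
position: [0.4611, -0.2288, 0.133]
tool_rot: [-3.142, -0.0, 0.205]
force: [-0.9, -0.4, -0.3]
grip_width: 0.0641
```

servo_tool(
  rows=[
    [[-1.4,2.6,0.1,0,0,5.5],[-0.9,2.1,0,0,0,4.4],[-0.4,1.1,0,0,0,2.2],[0,0,0,0,0,0],[0,0,0,0,0,0]],
  ],
)

```text
clock: 46.7
position: [0.4438, -0.2874, 0.1321]
tool_rot: [-3.141, -0.0, 0.002]
force: [-0.5, 0.5, -0.2]
grip_width: 0.0639
```

servo_tool(
  rows=[
    [[0,0,0,0,0,0]],
  ],
)

```text
clock: 46.82
position: [0.4437, -0.2875, 0.1321]
tool_rot: [-3.141, -0.0, 0.002]
force: [0.8, -0.6, -0.6]
grip_width: 0.0642
```

```bash
python3 - <<'E'
from h import *
s=st();w=bot.grab_frame("wrist")
cv2.imwrite("pics/w23.png",w["image"][:,:,::-1])
plan(((.4456,-.2897,0),.006,6),((.4456,-.2897,-.0255),.006,3))
E
```

```text
t 46.83 p [ 0.4437 -0.2875  0.1321] rpy [-3.1413e+00 -1.0000e-04  2.1000e-03] F [ 0.8 -0.6 -0.6] w 0.0642
[[[0.02,0.02,1.2,0,0,-0.02],[0.04,0.04,2.4,0,0,-0.04],[0.04,0.05,3,0,0,-0.05],[0.04,0.05,3,0,0,-0.05],[0.04,0.04,2.4,0,0,-0.04]]]
[[[0.02,0.02,1.2,0,0,-0.02],[0,0,0.7,0,0,0],[0,0,1.16,0,0,0],[0,0,0.7,0,0,0]]]
```

View pics/w23.png

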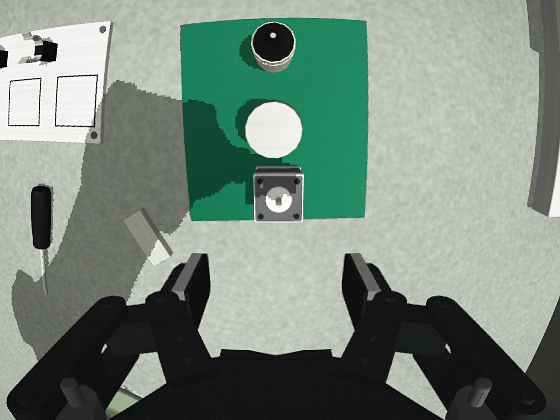

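servo_tool(
  rows=[
    [[0.05,0.05,1.2,0,0,-0.1],[0.05,0.05,2.4,0,0,-0.1],[0.05,0.06,3,0,0,0],[0.04,0.06,3,0,0,0],[0,0,2.4,0,0,0]],
  ],
)

```text
clock: 47.5
position: [0.4448, -0.29, 0.0102]
tool_rot: [-3.141, 0.001, 0.004]
force: [1.1, -0.1, -0.4]
grip_width: 0.0637
```

servo_tool(
  rows=[
    [[0,0,1.4,0,0,0],[0,0,1.3,0,0,0],[0,0,0.8,0,0,0],[0,0,0.2,0,0,0],[0,0,0,0,0,0]],
  ],
)

```text
clock: 48.12
position: [0.4455, -0.2906, -0.0246]
tool_rot: [3.141, -0.0, 0.004]
force: [-0.2, -0.0, 0.4]
grip_width: 0.0638
```

servo_tool(
  rows=[
    [[0,0,0,0,0,0],[0,0,0,0,0,0],[0,0,0,0,0,0]],
  ],
  grip=-1,
  squeeze=50,
)

```text
clock: 48.5
position: [0.4455, -0.2907, -0.0243]
tool_rot: [3.141, -0.001, 0.004]
force: [-1.8, 1.3, 6.5]
grip_width: 0.0414
```

servo_tool(
  rows=[
    [[0,0,-1.5,0,0,0],[0,0,-2.5,0,0,0],[0,0,-3,0,0,0],[0,0,-2.5,0,0,0],[0,0,-1,0,0,0]],
  ],
)

```text
clock: 49.12
position: [0.4457, -0.2909, 0.0821]
tool_rot: [3.14, -0.002, 0.004]
force: [0.4, -1.2, -2.2]
grip_width: 0.0416
```

```bash
python3 - <<'E'
from h import *
s=st()
plan(((.5418,-.0741,.078),-.109,10),((.5418,-.0741,-.01),-.109,5))
E
```

```text
t 49.12 p [ 0.4457 -0.2909  0.0821] rpy [ 3.1404e+00 -2.0000e-03  3.6000e-03] F [ 0.4 -1.2 -2.2] w 0.0416
[[[0.46,-1.03,0.02,0,-0.01,0.31],[0.91,-2.07,0.04,0.01,-0.01,0.61],[1.11,-2.6,0.05,0.01,-0.01,0.77],[1.08,-2.61,0.05,0.01,-0.01,0.77],[1.04,-2.62,0.05,0.01,-0.01,0.77]]]
[[[1.01,-2.64,0.05,0.01,-0.01,0.77],[0.97,-2.65,0.05,0.01,-0.01,0.77],[0.93,-2.66,0.05,0.01,-0.01,0.77],[0.72,-2.14,0.04,0.01,-0.01,0.61],[0.35,-1.07,0.02,0,-0.01,0.31]]]
[[[0,0,1.04,0,0,0],[0,0,2.07,0,0,0],[0,0,2.59,0,0,0],[0,0,2.07,0,0,0],[0,0,1.04,0,0,0]]]
```

servo_tool(
  rows=[
    [[0.5,-1,0,0,0,0.3],[0.9,-2.1,0,0,0,0.6],[1.1,-2.6,0,0,0,0.8],[1.1,-2.6,0,0,0,0.8],[1,-2.6,0,0,0,0.8]],
  ],
)

```text
clock: 49.75
position: [0.4933, -0.1804, 0.079]
tool_rot: [-3.141, 0.001, -0.054]
force: [0.8, 0.1, -2.1]
grip_width: 0.0412
```

servo_tool(
  rows=[
    [[1,-2.6,0,0,0,0.8],[1,-2.7,0,0,0,0.8],[0.9,-2.7,0,0,0,0.8],[0.7,-2.1,0,0,0,0.6],[0.4,-1.1,0,0,0,0.3]],
  ],
)

```text
clock: 50.38
position: [0.5416, -0.0717, 0.0791]
tool_rot: [-3.141, 0.001, -0.11]
force: [0.5, 0.2, -2.4]
grip_width: 0.0415
```

servo_tool(
  rows=[
    [[0,0,0,0,0,0],[0,0,0,0,0,0],[0,0,0,0,0,0]],
  ],
)

```text
clock: 50.75
position: [0.5414, -0.0746, 0.08]
tool_rot: [3.141, 0.0, -0.112]
force: [0.4, 0.0, -1.9]
grip_width: 0.0412
```

```bash
python3 - <<'E'
from h import *
s=st()
plan(((.5418,-.0741,-.01),-.109,6))
E
```

```text
t 50.75 p [ 0.5414 -0.0746  0.08  ] rpy [ 3.1413e+00  2.0000e-04 -1.1240e-01] F [ 0.4  0.  -1.9] w 0.0412
[[[0,-0.01,0.82,0,0,-0.02],[0.01,-0.01,1.64,0,0,-0.04],[0.01,-0.01,2.05,0,0,-0.04],[0.01,-0.01,2.05,0,0,-0.04],[0.01,-0.01,1.64,0,0,-0.04]]]
[[[0,-0.01,0.82,0,0,-0.02]]]
```

servo_tool(
  rows=[
    [[0.02,-0.02,0.8,0,0,0],[0.02,-0.03,1.7,0,0,0],[0,0,2.1,0,0,0],[0,0,2.1,0,0,0],[0,0,1.7,0,0,0]],
  ],
)

```text
clock: 51.38
position: [0.5415, -0.0732, -0.0057]
tool_rot: [-3.142, 0.001, -0.111]
force: [0.6, 0.0, -1.9]
grip_width: 0.0414
```

servo_tool(
  rows=[
    [[0,0,0.8,0,0,0],[0,0,0.3,0,0,0],[0,0,0,0,0,0],[0,0,0,0,0,0]],
  ],
)

```text
clock: 51.88
position: [0.5425, -0.0733, -0.0144]
tool_rot: [-3.142, -0.001, -0.111]
force: [0.2, -0.5, -2.4]
grip_width: 0.0414
```

```bash
python3 - <<'E'
from h import *
s=st();w=bot.grab_frame("wrist");crop(w["image"],190,170,180,130,4,"w24.png")
E
```

```text
t 51.88 p [ 0.5425 -0.0733 -0.0144] rpy [-3.1415e+00 -8.0000e-04 -1.1140e-01] F [ 0.2 -0.5 -2.4] w 0.0414
```

View pics/w24.png

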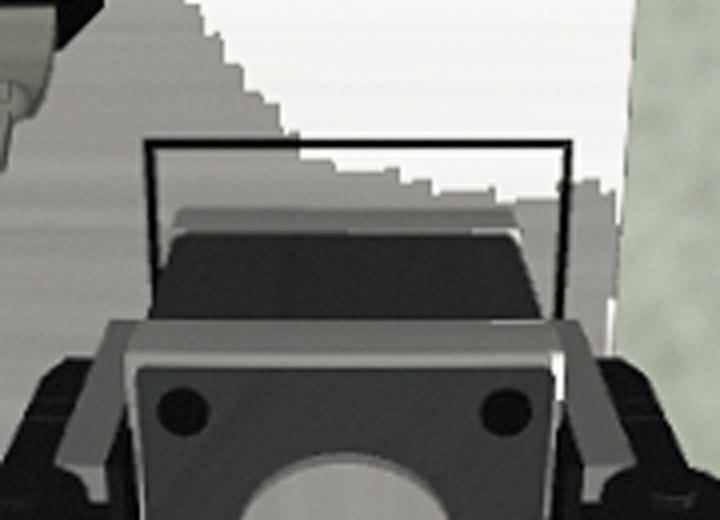

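```bash
cat > chk.py <<'E'
from h import *
def local(s,K,P,pts,rp=(.5707,.0030,-.1086)):
    for n,u,z in pts:
        X=wonz(K,s,P(u),z);d=X[:2]-rp[:2];c,q=np.cos(rp[2]),np.sin(rp[2]);print(n,np.round(X[:2],4),"rack",np.round(np.array([c*d[0]+q*d[1],-q*d[0]+c*d[1]])*1000,1))
E
python3 - <<'E'
from chk import *
s=bot.observe();K=bot.grab_frame("wrist");P=lambda c:np.array([190,170])+np.array(c)/4-.375
local(s,K,P,[("outl L",(150,144),.008),("outl R",(570,144),.008),("motL",(173,208),.0132),("motR",(517,208),.0132),("midline",(358,144),.008)])
E
```

```text
outl L [ 0.5718 -0.0504] rack [  6.9 -53. ]
outl R [ 0.5658 -0.1041] rack [   6.7 -107. ]
motL [ 0.5646 -0.053 ] rack [ -0.  -56.4]
motR [ 0.5598 -0.0961] rack [ -0.1 -99.7]
midline [ 0.5688 -0.077 ] rack [  6.8 -79.7]
```

servo_tool(
  rows=[
    [[0.04,0.1,0.1,0,0,0],[0.04,0.09,0.1,0,0,0],[0,0,0.1,0,0,0],[0,0,0,0,0,0]],
  ],
)

```text
clock: 52.48
position: [0.5427, -0.0752, -0.018]
tool_rot: [-3.142, 0.0, -0.111]
force: [0.1, 0.8, -1.5]
grip_width: 0.0413
```

```bash
python3 - <<'E'
from h import *
s=st();w=bot.grab_frame("wrist");crop(w["image"],190,170,180,130,4,"w25.png")
E
```

```text
t 52.48 p [ 0.5427 -0.0752 -0.018 ] rpy [-3.1416e+00  2.0000e-04 -1.1130e-01] F [ 0.1  0.8 -1.5] w 0.0413
```

View pics/w25.png

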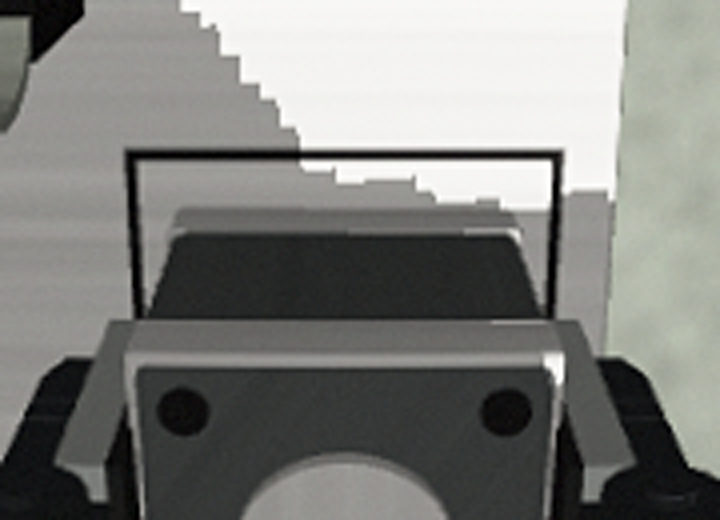

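```bash
python3 - <<'E'
from chk import *
s=bot.observe();K=bot.grab_frame("wrist");P=lambda c:np.array([190,170])+np.array(c)/4-.375
local(s,K,P,[("outl L",(128,154),.008),("outl R",(561,154),.008),("motL",(173,208),.0096),("motR",(517,208),.0096)])
E
```

```text
outl L [ 0.572 -0.05 ] rack [  7.  -52.5]
outl R [ 0.566  -0.1042] rack [   6.9 -107.1]
motL [ 0.5648 -0.0549] rack [  0.4 -58.2]
motR [ 0.56  -0.098] rack [   0.3 -101.5]
```

servo_tool(
  rows=[
    [[0,0,0.1,0,0,0],[0,0,0.05,0,0,0],[0,0,0,0,0,0]],
  ],
)

```text
clock: 52.95
position: [0.5427, -0.0752, -0.0193]
tool_rot: [3.142, 0.0, -0.111]
force: [-1.7, 0.4, 1.8]
grip_width: 0.0413
```

servo_tool(
  rows=[
    [[0,0,0,0,0,0],[0,0,0,0,0,0],[0,0,0,0,0,0]],
  ],
  grip=0.4,
)

```text
clock: 53.32
position: [0.5428, -0.0753, -0.0194]
tool_rot: [-3.142, -0.0, -0.111]
force: [0.8, -0.2, -0.4]
grip_width: 0.0601
```

servo_tool(
  rows=[
    [[0,0,-1,0,0,0],[0,0,-3,0,0,0],[0,0,-4,0,0,0],[0,0,-4,0,0,0],[0,0,-3,0,0,0]],
  ],
)

```text
clock: 53.95
position: [0.543, -0.0753, 0.1331]
tool_rot: [-3.142, -0.002, -0.111]
force: [0.4, 0.6, -0.0]
grip_width: 0.0598
```

servo_tool(
  rows=[
    [[0,0,0,0,0,0]],
  ],
)

```text
clock: 54.08
position: [0.544, -0.0755, 0.1333]
tool_rot: [3.142, -0.004, -0.112]
force: [-0.7, -0.0, -0.4]
grip_width: 0.0598
```

```bash
python3 - <<'E'
from h import *
s=st();w=bot.grab_frame("wrist");crop(w["image"],180,90,200,150,4,"w26.png")
plan(((.5045,-.2855,.13),.006,9),)
E
```

```text
t 54.08 p [ 0.544  -0.0755  0.1333] rpy [ 3.1416 -0.0042 -0.1115] F [-0.7 -0.  -0.4] w 0.0598
[[[-0.08,1.15,0.01,0,-0.01,-0.36],[-0.18,2.3,0.02,0,-0.01,-0.73],[-0.26,2.88,0.02,0,-0.02,-0.91],[-0.3,2.87,0.02,0,-0.02,-0.91],[-0.35,2.87,0.02,0,-0.02,-0.91]]]
[[[-0.4,2.86,0.02,0,-0.02,-0.91],[-0.44,2.85,0.02,0,-0.02,-0.91],[-0.39,2.28,0.02,0,-0.01,-0.73],[-0.21,1.14,0.01,0,-0.01,-0.36]]]
```

View pics/w26.png

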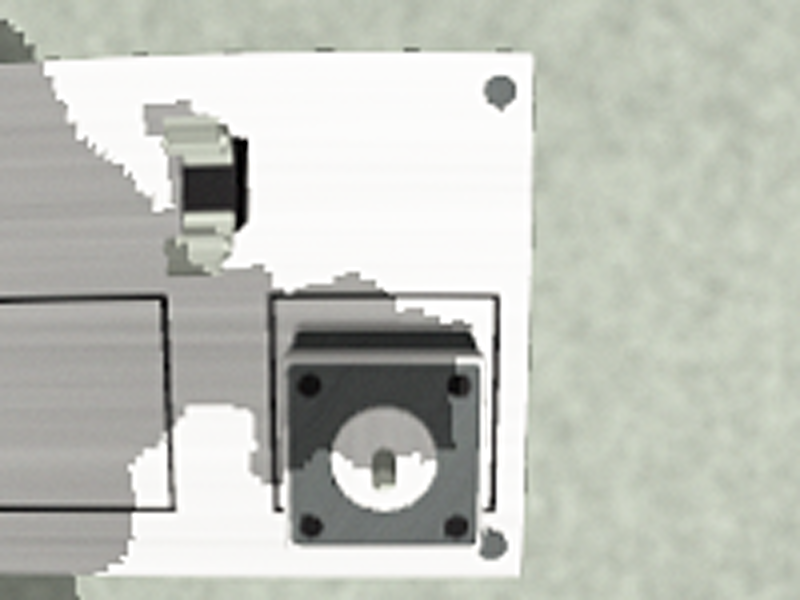

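The motor stands square within its outline. Now the jar.

servo_tool(
  rows=[
    [[-0.1,1.2,0,0,0,-0.4],[-0.2,2.3,0,0,0,-0.7],[-0.3,2.9,0,0,0,-0.9],[-0.3,2.9,0,0,0,-0.9],[-0.4,2.9,0,0,0,-0.9]],
  ],
  grip=0.7,
)

```text
clock: 54.75
position: [0.5183, -0.1974, 0.1296]
tool_rot: [-3.141, 0.002, -0.045]
force: [0.3, 0.1, 1.0]
grip_width: 0.0725
```

servo_tool(
  rows=[
    [[-0.4,2.9,0,0,0,-0.9],[-0.4,2.9,0,0,0,-0.9],[-0.4,2.2,0,0,0,-0.7],[-0.2,1.1,0,0,0,-0.4],[0,0,0,0,0,0]],
  ],
)

```text
clock: 55.38
position: [0.5024, -0.2868, 0.13]
tool_rot: [-3.141, 0.001, 0.005]
force: [-0.7, 2.0, -0.5]
grip_width: 0.0723
```

servo_tool(
  rows=[
    [[0,0,0,0,0,0],[0,0,0,0,0,0]],
  ],
)

```text
clock: 55.62
position: [0.5033, -0.2854, 0.1306]
tool_rot: [-3.141, -0.0, 0.007]
force: [0.0, 0.1, -0.3]
grip_width: 0.0725
```

```bash
python3 - <<'E'
from h import *
s=st();w=bot.grab_frame("wrist")
cv2.imwrite("pics/w27.png",w["image"][:,:,::-1])
plan(((.5047,-.2855,0),.006,6),((.5047,-.2855,-.0255),.006,3))
E
```

```text
t 55.62 p [ 0.5033 -0.2854  0.1306] rpy [-3.1413e+00 -1.0000e-04  6.8000e-03] F [ 0.   0.1 -0.3] w 0.0725
[[[0.01,0,1.19,0,0,0],[0.03,0,2.38,0,0,0.01],[0.03,0,2.97,0,0,0.01],[0.03,0,2.97,0,0,0.01],[0.03,0,2.38,0,0,0.01]]]
[[[0.01,0,1.19,0,0,0],[0,0,0.7,0,0,0],[0,0,1.16,0,0,0],[0,0,0.7,0,0,0]]]
```

View pics/w27.png

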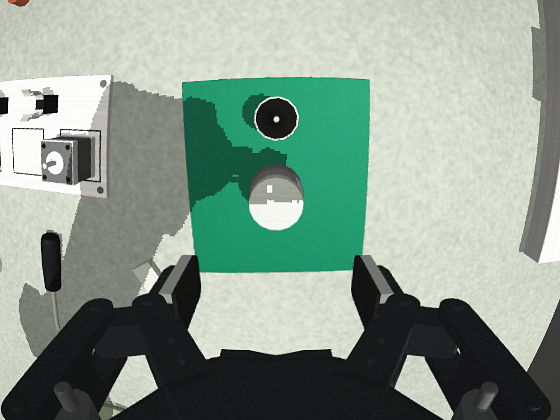

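servo_tool(
  rows=[
    [[0.04,0,1.2,0,0,0],[0.05,0,2.4,0,0,0],[0.05,0,3,0,0,0],[0,0,3,0,0,0],[0,0,2.4,0,0,0]],
  ],
)

```text
clock: 56.3
position: [0.5038, -0.2858, 0.0086]
tool_rot: [-3.141, 0.001, 0.006]
force: [0.2, 0.6, 0.3]
grip_width: 0.0727
```

servo_tool(
  rows=[
    [[0,0,1.4,0,0,0],[0,0,1.2,0,0,0],[0,0,0.7,0,0,0],[0,0,0.2,0,0,0],[0,0,0,0,0,0]],
  ],
)

```text
clock: 56.92
position: [0.5046, -0.2865, -0.024]
tool_rot: [3.141, -0.0, 0.006]
force: [0.7, -0.7, 0.5]
grip_width: 0.0724
```

servo_tool(
  rows=[
    [[0,0,0,0,0,0],[0,0,0,0,0,0],[0,0,0,0,0,0]],
  ],
  grip=-1,
  squeeze=40,
)

```text
clock: 57.3
position: [0.5046, -0.2865, -0.0236]
tool_rot: [3.141, -0.001, 0.005]
force: [-2.6, 1.9, 10.5]
grip_width: 0.0481
```

servo_tool(
  rows=[
    [[0,0,-1.5,0,0,0],[0,0,-2.5,0,0,0],[0,0,-3,0,0,0],[0,0,-2.5,0,0,0],[0,0,-1,0,0,0]],
  ],
)

```text
clock: 57.92
position: [0.5049, -0.2867, 0.0826]
tool_rot: [3.141, -0.002, 0.005]
force: [0.3, -0.4, -1.8]
grip_width: 0.0479
```

```bash
python3 - <<'E'
from h import *
s=st()
plan(((.5598,.0858,.08),-.1086,13))
E
```

```text
t 57.92 p [ 0.5049 -0.2867  0.0826] rpy [ 3.1405e+00 -2.0000e-03  5.5000e-03] F [ 0.3 -0.4 -1.8] w 0.0479
[[[0.2,-1.31,0.01,0,0,0.23],[0.39,-2.61,0.02,0,-0.01,0.46],[0.46,-3.27,0.02,0,-0.01,0.57],[0.43,-3.28,0.02,0,-0.01,0.57],[0.39,-3.28,0.02,0,-0.01,0.57]]]
[[[0.36,-3.28,0.02,0,-0.01,0.57],[0.33,-3.29,0.02,0,-0.01,0.57],[0.3,-3.29,0.02,0,-0.01,0.57],[0.26,-3.29,0.02,0,-0.01,0.57],[0.23,-3.29,0.02,0,-0.01,0.57]]]
[[[0.2,-3.3,0.02,0,-0.01,0.57],[0.13,-2.64,0.02,0,-0.01,0.46],[0.05,-1.32,0.01,0,0,0.23]]]
```

servo_tool(
  rows=[
    [[0.2,-1.3,0,0,0,0.2],[0.4,-2.6,0,0,0,0.5],[0.5,-3.3,0,0,0,0.6],[0.4,-3.3,0,0,0,0.6],[0.4,-3.3,0,0,0,0.6]],
  ],
)

```text
clock: 58.55
position: [0.5243, -0.1463, 0.0795]
tool_rot: [-3.141, 0.002, -0.038]
force: [0.1, 0.7, -2.1]
grip_width: 0.0482
```

servo_tool(
  rows=[
    [[0.4,-3.3,0,0,0,0.6],[0.3,-3.3,0,0,0,0.6],[0.3,-3.3,0,0,0,0.6],[0.3,-3.3,0,0,0,0.6],[0.2,-3.3,0,0,0,0.6]],
  ],
)

```text
clock: 59.18
position: [0.5488, 0.0174, 0.0795]
tool_rot: [-3.142, 0.002, -0.09]
force: [0.3, -0.6, -1.9]
grip_width: 0.0478
```

servo_tool(
  rows=[
    [[0.2,-3.3,0,0,0,0.6],[0.1,-2.6,0,0,0,0.5],[0,-1.3,0,0,0,0.2],[0,0,0,0,0,0],[0,0,0,0,0,0]],
  ],
)

```text
clock: 59.8
position: [0.5593, 0.0855, 0.0803]
tool_rot: [3.141, 0.001, -0.114]
force: [-0.2, -0.8, -1.6]
grip_width: 0.0483
```

servo_tool(
  rows=[
    [[0,0,0,0,0,0]],
  ],
)

```text
clock: 59.92
position: [0.5596, 0.0856, 0.0806]
tool_rot: [3.141, 0.0, -0.114]
force: [0.0, 1.2, -1.6]
grip_width: 0.0482
```

```bash
python3 - <<'E'
from h import *
s=st()
plan(((.5598,.0858,-.012),-.1086,7))
E
```

```text
t 59.92 p [0.5596 0.0856 0.0806] rpy [ 3.1412e+00  1.0000e-04 -1.1430e-01] F [ 0.   1.2 -1.6] w 0.0482
[[[0,0,0.69,0,0,-0.02],[0,0,1.37,0,0,-0.05],[0,0,1.71,0,0,-0.06],[0,0,1.71,0,0,-0.06],[0,0,1.71,0,0,-0.06]]]
[[[0,0,1.37,0,0,-0.05],[0,0,0.69,0,0,-0.02]]]
```

servo_tool(
  rows=[
    [[0,0,0.7,0,0,0],[0,0,1.4,0,0,-0.1],[0,0,2,0,0,-0.1],[0,0,2,0,0,-0.1],[0,0,1.7,0,0,0]],
  ],
)

```text
clock: 60.55
position: [0.5591, 0.0865, 0.001]
tool_rot: [3.141, 0.001, -0.108]
force: [0.1, -0.1, -3.0]
grip_width: 0.048
```

servo_tool(
  rows=[
    [[0,0,1,0,0,0],[0,0,0.6,0,0,0],[0,0,0,0,0,0],[0,0,0,0,0,0]],
  ],
)

```text
clock: 61.05
position: [0.56, 0.0868, -0.0129]
tool_rot: [-3.141, -0.001, -0.108]
force: [-0.4, -0.1, -3.0]
grip_width: 0.0481
```

```bash
python3 - <<'E'
from h import *
s=st();w=bot.grab_frame("wrist");crop(w["image"],180,150,190,140,4,"w28.png")
E
```

```text
t 61.05 p [ 0.56    0.0868 -0.0129] rpy [-3.1413e+00 -7.0000e-04 -1.0780e-01] F [-0.4 -0.1 -3. ] w 0.0481
```

View pics/w28.png

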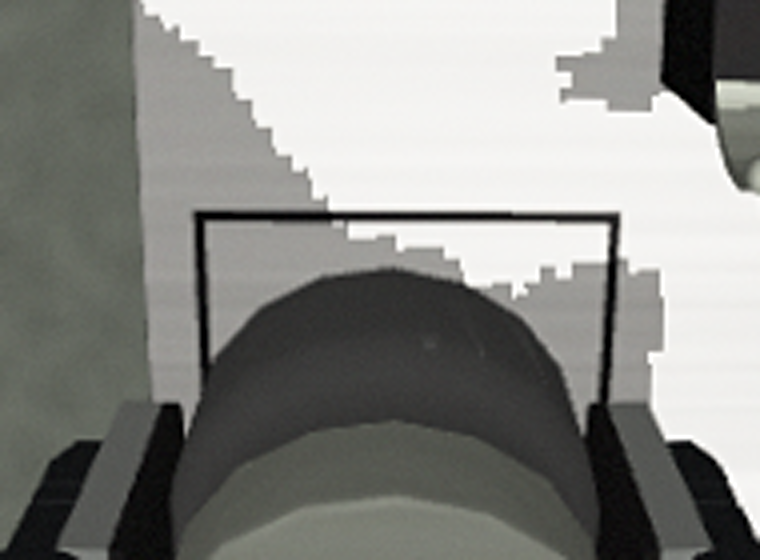

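```bash
python3 - <<'E'
from chk import *
s=bot.observe();K=bot.grab_frame("wrist");P=lambda c:np.array([180,150])+np.array(c)/4-.375
local(s,K,P,[("outl L",(197,215),.008),("outl R",(619,215),.008),("jar far",(392,268),.0141),("jar far(mid z)",(388,268),.0141),("L",(205,395),.014),("R",(572,365),.014)])
c,q=np.cos(-.1086),np.sin(-.1086)
th=np.linspace(-.9,.9,7)
for r in(.024,.025):
  X=[(.5707+c*a-q*b,.0030+q*a+c*b,.0141) for a,b in zip(-.020+r*np.cos(th),.08+r*np.sin(th))]
  print(r,np.round((wproj(K,s,X)-[180,150])*4+1.5,0).tolist())
E
```

```text
outl L [0.5898 0.109 ] rack [  7.5 107.4]
outl R [0.584  0.0546] rack [ 7.6 52.7]
jar far [0.582  0.0845] rack [ 2.4 82.2]
jar far(mid z) [0.5821 0.085 ] rack [ 2.4 82.7]
L [0.5672 0.1106] rack [-15.2 106.6]
R [0.5663 0.0627] rack [-10.9  58.9]
0.024 [[556.0, 324.0], [517.0, 288.0], [466.0, 264.0], [410.0, 256.0], [353.0, 264.0], [302.0, 288.0], [262.0, 324.0]]
0.025 [[563.0, 319.0], [522.0, 281.0], [469.0, 257.0], [410.0, 248.0], [351.0, 257.0], [297.0, 281.0], [255.0, 319.0]]
```

servo_tool(
  rows=[
    [[0.09,0.1,0.1,0,0,0],[0.09,0.1,0.1,0,0,0],[0,0,0.1,0,0,0],[0,0,0,0,0,0]],
  ],
)

```text
clock: 61.65
position: [0.5611, 0.0845, -0.0165]
tool_rot: [3.142, 0.0, -0.108]
force: [0.0, 0.2, -2.3]
grip_width: 0.0481
```

```bash
python3 - <<'E'
from h import *
s=st();w=bot.grab_frame("wrist");crop(w["image"],180,150,190,140,4,"w29.png")
c,q=np.cos(-.1086),np.sin(-.1086)
th=np.linspace(-.9,.9,7)
for r in(.024,.025):
  X=[(.5707+c*a-q*b,.0030+q*a+c*b,.0105) for a,b in zip(-.0195+r*np.cos(th),.08+r*np.sin(th))]
  print(r,np.round((wproj(w,s,X)-[180,150])*4+1.5,0).tolist())
E
```

```text
t 61.65 p [ 0.5611  0.0845 -0.0165] rpy [ 3.1416e+00  2.0000e-04 -1.0790e-01] F [ 0.   0.2 -2.3] w 0.0481
0.024 [[540.0, 330.0], [500.0, 294.0], [449.0, 271.0], [393.0, 263.0], [336.0, 271.0], [285.0, 294.0], [245.0, 330.0]]
0.025 [[546.0, 326.0], [505.0, 288.0], [452.0, 264.0], [393.0, 255.0], [334.0, 264.0], [281.0, 288.0], [239.0, 325.0]]
```

View pics/w29.png

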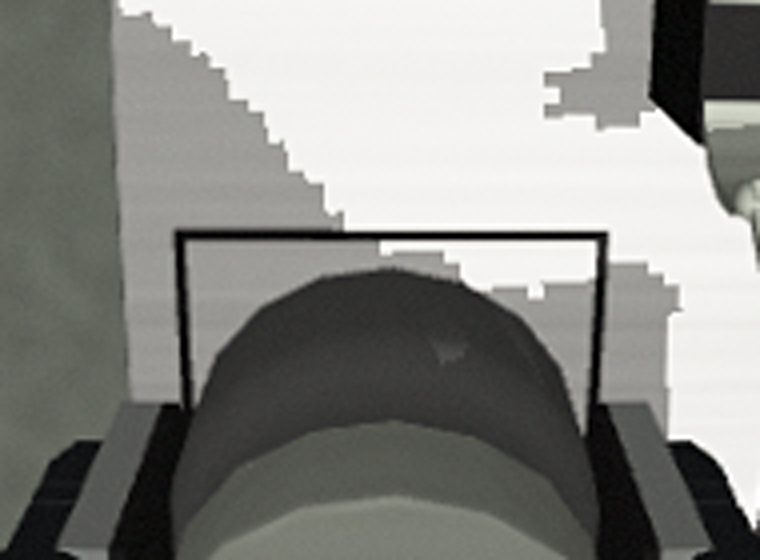

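servo_tool(
  rows=[
    [[0.08,0,0.1,0,0,0],[0,0,0.1,0,0,0],[0,0,0,0,0,0]],
  ],
)

```text
clock: 62.08
position: [0.5619, 0.0844, -0.0185]
tool_rot: [3.142, 0.0, -0.108]
force: [-0.5, 0.2, -2.0]
grip_width: 0.0481
```

servo_tool(
  rows=[
    [[0,0,0.08,0,0,0],[0,0,0,0,0,0]],
  ],
)

```text
clock: 62.32
position: [0.5621, 0.0845, -0.0186]
tool_rot: [3.142, -0.0, -0.108]
force: [-3.8, -0.3, 10.1]
grip_width: 0.0478
```

servo_tool(
  rows=[
    [[0,0,-0.04,0,0,0],[0,0,0,0,0,0],[0,0,0,0,0,0],[0,0,0,0,0,0]],
  ],
  grip=0.7,
)

```text
clock: 62.82
position: [0.562, 0.0844, -0.0189]
tool_rot: [3.142, 0.0, -0.108]
force: [0.0, -0.4, -0.2]
grip_width: 0.0724
```

```bash
python3 - <<'E'
from h import *
s=st();w=bot.grab_frame("wrist");crop(w["image"],180,150,190,140,4,"w30.png")
c,q=np.cos(-.1086),np.sin(-.1086)
th=np.linspace(-.9,.9,7)
for r in(.024,.025):
  X=[(.5707+c*a-q*b,.0030+q*a+c*b,.008) for a,b in zip(-.02+r*np.cos(th),.08+r*np.sin(th))]
  print(r,np.round((wproj(w,s,X)-[180,150])*4+1.5,0).tolist())
X=[(.5707+c*a-q*b,.0030+q*a+c*b,.008) for a,b in ((.007,.107),(.007,.053))];print(np.round((wproj(w,s,X)-[180,150])*4+1.5,0).tolist())
E
```

```text
t 62.83 p [ 0.562   0.0844 -0.0189] rpy [ 3.1416e+00  1.0000e-04 -1.0780e-01] F [ 0.  -0.4 -0.2] w 0.0724
0.024 [[539.0, 340.0], [500.0, 304.0], [449.0, 281.0], [393.0, 273.0], [337.0, 281.0], [286.0, 304.0], [246.0, 340.0]]
0.025 [[546.0, 335.0], [505.0, 298.0], [452.0, 274.0], [393.0, 265.0], [334.0, 274.0], [281.0, 298.0], [240.0, 335.0]]
[[178.0, 250.0], [608.0, 250.0]]
```

View pics/w30.png

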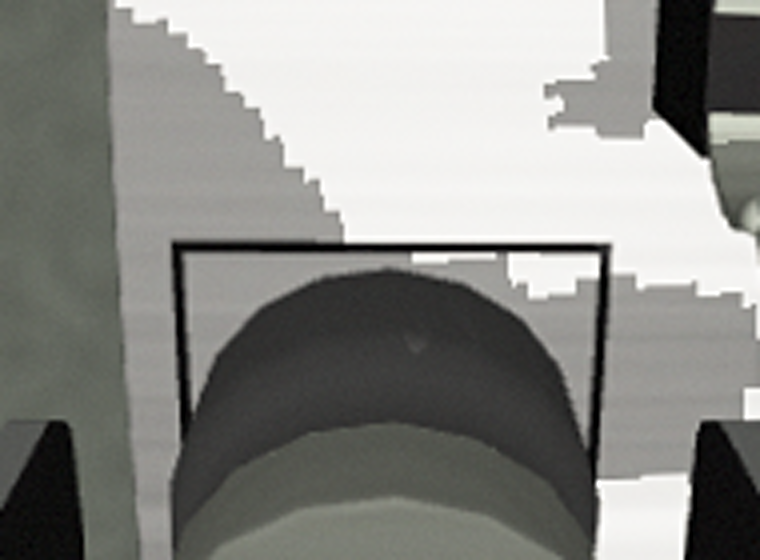

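The jar is within about 1 mm of its spot centre. Now the bottle.

servo_tool(
  rows=[
    [[0,0,-1,0,0,0],[0,0,-3,0,0,0],[0,0,-4,0,0,0],[0,0,-4,0,0,0],[0,0,-3,0,0,0]],
  ],
)

```text
clock: 63.5
position: [0.5623, 0.0845, 0.1337]
tool_rot: [-3.141, -0.002, -0.108]
force: [-0.6, 0.3, 0.3]
grip_width: 0.0724
```

```bash
python3 - <<'E'
from h import *
s=st();w=bot.grab_frame("wrist");cv2.imwrite("pics/w31.png",w["image"][:,:,::-1])
plan(((.5716,-.2842,.14),1.47,18))
E
```

```text
t 63.5 p [0.5623 0.0845 0.1337] rpy [-3.141e+00 -1.600e-03 -1.078e-01] F [-0.6  0.3  0.3] w 0.0724
[[[0.12,0.89,-0.01,0,-0.01,-2.21],[0.16,1.79,-0.02,0.01,-0.02,-4.41],[0.03,2.25,-0.02,0.01,-0.02,-5.51],[-0.19,2.24,-0.02,0.01,-0.02,-5.51],[-0.4,2.21,-0.02,0.01,-0.02,-5.51]]]
[[[-0.61,2.17,-0.02,0.01,-0.02,-5.51],[-0.82,2.1,-0.02,0.01,-0.02,-5.51],[-1.01,2.01,-0.02,0.01,-0.02,-5.51],[-1.2,1.9,-0.02,0.01,-0.02,-5.51],[-1.38,1.78,-0.02,0.01,-0.02,-5.51]]]
[[[-1.54,1.64,-0.02,0.01,-0.02,-5.51],[-1.69,1.48,-0.02,0.01,-0.02,-5.51],[-1.83,1.31,-0.02,0.01,-0.02,-5.51],[-1.95,1.13,-0.02,0.01,-0.02,-5.51],[-2.05,0.94,-0.02,0.01,-0.02,-5.51]]]
[[[-2.13,0.74,-0.02,0.01,-0.02,-5.51],[-1.75,0.42,-0.02,0.01,-0.02,-4.41],[-0.89,0.14,-0.01,0,-0.01,-2.21]]]
```

View pics/w31.png

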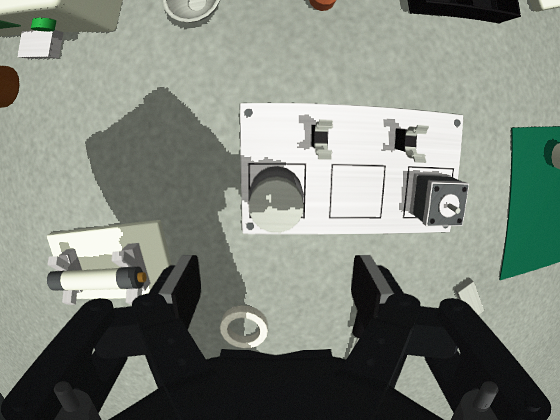

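servo_tool(
  rows=[
    [[0.1,0.9,0,0,0,-2.2],[0.2,1.8,0,0,0,-4.4],[0,2.3,0,0,0,-5.5],[-0.2,2.2,-0.1,0,0,-5.5],[-0.4,2.2,-0.1,0,0,-5.5]],
  ],
  grip=0.4,
)

```text
clock: 64.18
position: [0.5636, -0.0109, 0.1337]
tool_rot: [3.141, -0.0, 0.299]
force: [0.4, -0.1, 0.6]
grip_width: 0.0597
```

servo_tool(
  rows=[
    [[-0.6,2.2,-0.1,0,0,-5.5],[-0.8,2.1,-0.1,0,0,-5.5],[-1,2,-0.1,0,0,-5.5],[-1.2,1.9,0,0,0,-5.5],[-1.4,1.8,0,0,0,-5.5]],
  ],
)

```text
clock: 64.8
position: [0.5663, -0.1239, 0.1367]
tool_rot: [3.141, -0.0, 0.779]
force: [0.7, 0.1, -0.2]
grip_width: 0.0602
```

servo_tool(
  rows=[
    [[-1.5,1.6,0,0,0,-5.5],[-1.7,1.5,0,0,0,-5.5],[-1.8,1.3,0,0,0,-5.5],[-2,1.1,0,0,0,-5.5],[-2.1,0.9,0,0,0,-5.5]],
  ],
)

```text
clock: 65.42
position: [0.5674, -0.2364, 0.1367]
tool_rot: [3.141, 0.0, 1.258]
force: [-1.2, 0.1, -0.3]
grip_width: 0.0599
```

servo_tool(
  rows=[
    [[-2.1,0.7,0,0,0,-5.5],[-1.8,0.4,0,0,0,-4.4],[-0.9,0.1,0,0,0,-2.2],[0,0,0,0,0,0],[0,0,0,0,0,0]],
  ],
)

```text
clock: 66.05
position: [0.5675, -0.2845, 0.1364]
tool_rot: [3.141, -0.0, 1.466]
force: [-1.1, 0.4, -0.5]
grip_width: 0.0599
```

servo_tool(
  rows=[
    [[0,0,0,0,0,0]],
  ],
)

```text
clock: 66.18
position: [0.5675, -0.2845, 0.1364]
tool_rot: [3.142, 0.0, 1.467]
force: [0.6, 0.3, 0.4]
grip_width: 0.0599
```

```bash
python3 - <<'E'
from h import *
s=st();w=bot.grab_frame("wrist");cv2.imwrite("pics/w32.png",w["image"][:,:,::-1])
plan(((.5716,-.2842,.01),1.47,6))
E
```

```text
t 66.17 p [ 0.5675 -0.2845  0.1364] rpy [3.1415 0.     1.4667] F [0.6 0.3 0.4] w 0.0599
[[[0.01,0.04,1.15,0,0,-0.02],[0.02,0.07,2.3,0,0,-0.03],[0.02,0.09,2.87,0,0,-0.04],[0.02,0.09,2.87,0,0,-0.04],[0.02,0.07,2.3,0,0,-0.03]]]
[[[0.01,0.04,1.15,0,0,-0.02]]]
```

View pics/w32.png

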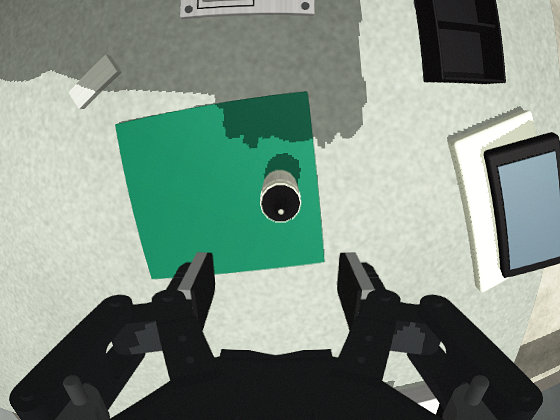

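servo_tool(
  rows=[
    [[0.02,0.1,1.2,0,0,0],[0.02,0.1,2.3,0,0,0],[0.02,0.1,2.9,0,0,0],[0.02,0.1,2.9,0,0,0],[0,0,2.4,0,0,0]],
  ],
)

```text
clock: 66.85
position: [0.571, -0.2843, 0.0172]
tool_rot: [-3.14, -0.001, 1.467]
force: [-0.1, 0.4, -0.3]
grip_width: 0.0597
```

servo_tool(
  rows=[
    [[0,0,1.4,0,0,0],[0,0,0.9,0,0,0],[0,0,0.3,0,0,0],[0,0,0,0,0,0]],
  ],
)

```text
clock: 67.35
position: [0.5717, -0.2848, -0.0064]
tool_rot: [3.141, 0.0, 1.466]
force: [-0.3, 1.0, -0.3]
grip_width: 0.0598
```

servo_tool(
  rows=[
    [[0,0,0,0,0,0],[0,0,0,0,0,0],[0,0,0,0,0,0]],
  ],
  grip=-1,
  squeeze=30,
)

```text
clock: 67.72
position: [0.5718, -0.2849, -0.0062]
tool_rot: [3.141, 0.0, 1.466]
force: [-0.9, 0.2, 6.8]
grip_width: 0.0333
```

servo_tool(
  rows=[
    [[0,0,-1.5,0,0,0],[0,0,-2.5,0,0,0],[0,0,-3,0,0,0],[0,0,-2.8,0,0,0],[0,0,-1.3,0,0,0]],
  ],
)

```text
clock: 68.35
position: [0.572, -0.285, 0.1064]
tool_rot: [3.14, 0.001, 1.466]
force: [-0.1, -0.6, -1.8]
grip_width: 0.033
```

```bash
python3 - <<'E'
from h import *
s=st()
plan(((.5502,.0052,.105),1.462,11))
E
```

```text
t 68.35 p [ 0.572  -0.285   0.1064] rpy [3.1396e+00 8.0000e-04 1.4664e+00] F [-0.1 -0.6 -1.8] w 0.033
[[[1.22,-0.22,0,0,0,0.01],[2.44,-0.44,0.01,0.01,0,0.02],[3.05,-0.55,0.01,0.01,0,0.03],[3.05,-0.56,0.01,0.01,0,0.03],[3.05,-0.56,0.01,0.01,0,0.03]]]
[[[3.05,-0.56,0.01,0.01,0,0.03],[3.05,-0.56,0.01,0.01,0,0.03],[3.04,-0.56,0.01,0.01,0,0.03],[3.04,-0.56,0.01,0.01,0,0.03],[2.44,-0.45,0.01,0.01,0,0.02]]]
[[[1.22,-0.23,0.01,0,0,0.01]]]
```

servo_tool(
  rows=[
    [[1.2,-0.2,0,0,0,0],[2.4,-0.4,0,0,0,0],[3.1,-0.6,0,0,0,0],[3.1,-0.6,0,0,0,0],[3.1,-0.6,0,0,0,0]],
  ],
)

```text
clock: 68.97
position: [0.5601, -0.1519, 0.103]
tool_rot: [-3.14, -0.001, 1.467]
force: [0.7, 0.0, 0.7]
grip_width: 0.033
```

servo_tool(
  rows=[
    [[3,-0.6,0,0,0,0],[3,-0.5,0,0,0,0],[3,-0.5,0,0,0,0],[3,-0.5,0,0,0,0],[2.4,-0.5,0,0,0,0]],
  ],
)

```text
clock: 69.6
position: [0.549, -0.0059, 0.1032]
tool_rot: [-3.14, -0.0, 1.468]
force: [-0.1, 0.9, -0.7]
grip_width: 0.0331
```

servo_tool(
  rows=[
    [[1.2,-0.2,0,0,0,0.2],[0,0,0,0,0,0],[0,0,0,0,0,0],[0,0,0,0,0,0]],
  ],
)

```text
clock: 70.1
position: [0.5494, 0.0031, 0.1041]
tool_rot: [-3.141, 0.0, 1.462]
force: [0.6, 0.5, -0.8]
grip_width: 0.0332
```

```bash
python3 - <<'E'
from h import *
s=st();w=bot.grab_frame("wrist");cv2.imwrite("pics/w33.png",w["image"][:,:,::-1])
plan(((.5502,.0052,.006),1.462,6))
E
```

```text
t 70.1 p [0.5494 0.0031 0.1041] rpy [-3.1415e+00  3.0000e-04  1.4617e+00] F [ 0.6  0.5 -0.8] w 0.0332
[[[0.02,0.01,0.89,0,0,0],[0.04,0.01,1.78,0,0,0],[0.05,0.01,2.23,0,0,0],[0.05,0.01,2.23,0,0,0],[0.04,0.01,1.78,0,0,0]]]
[[[0.02,0,0.89,0,0,0]]]
```

View pics/w33.png

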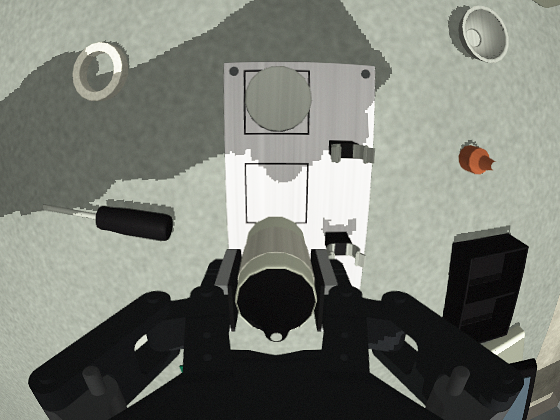

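servo_tool(
  rows=[
    [[0.04,0.02,0.9,0,0,0],[0.06,0.02,1.8,0,0,0],[0.06,0.02,2.2,0,0,0],[0.05,0,2.2,0,0,0],[0,0,1.8,0,0,0]],
  ],
)

```text
clock: 70.78
position: [0.5496, 0.0062, 0.0132]
tool_rot: [-3.14, 0.0, 1.463]
force: [0.3, 0.5, 0.2]
grip_width: 0.0331
```

servo_tool(
  rows=[
    [[0,0,0.8,0,0,0],[0,0,0.2,0,0,0],[0,0,0,0,0,0],[0,0,0,0,0,0]],
  ],
)

```text
clock: 71.28
position: [0.5507, 0.0061, 0.0058]
tool_rot: [3.141, -0.0, 1.463]
force: [-0.6, 0.4, -1.0]
grip_width: 0.0333
```

```bash
cat > cb.py <<'E'
from chk import *
s=st();w=bot.grab_frame("wrist")
import sys
crop(w["image"],190,130,180,130,4,sys.argv[1])
zb=.008+s["position"][2]+.0012
c,q=np.cos(-.1086),np.sin(-.1086);T=lambda a,b,z:(.5707+c*a-q*b,.0030+q*a+c*b,z)
E_=lambda X:print(np.round((wproj(w,s,X)-[190,130])*4+1.5,0).tolist())
th=np.linspace(-.9,.9,5)+np.pi/2
E_([T(-.02+.017*np.cos(t),.017*np.sin(t),zb) for t in th])
E_([T(-.047,.027,.008),T(.007,.027,.008)])
E
python3 cb.py w34.png
```

```text
t 71.28 p [0.5507 0.0061 0.0058] rpy [ 3.1406e+00 -1.0000e-04  1.4628e+00] F [-0.6  0.4 -1. ] w 0.0333
[[433.0, 393.0], [392.0, 361.0], [339.0, 350.0], [286.0, 361.0], [245.0, 393.0]]
[[151.0, 268.0], [527.0, 268.0]]
```

View pics/w34.png

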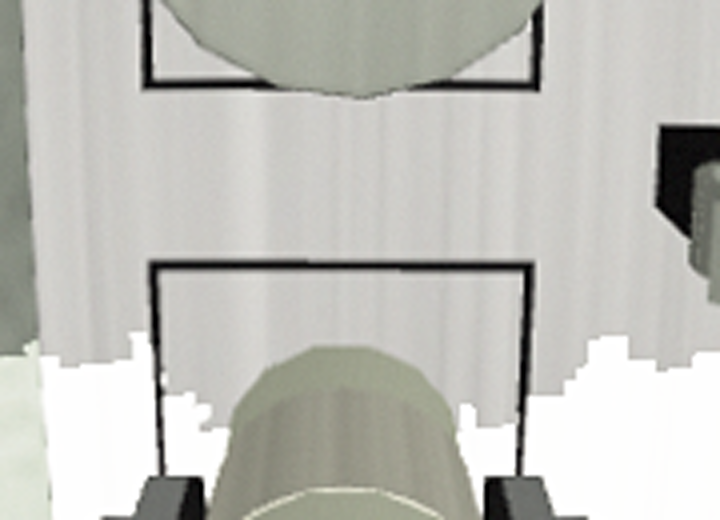

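servo_tool(
  rows=[
    [[-0.04,-0.02,0.3,0,0,0],[0,0,0.25,0,0,0],[0,0,0,0,0,0],[0,0,0,0,0,0]],
  ],
)

```text
clock: 71.82
position: [0.55, 0.0058, -0.0003]
tool_rot: [-3.142, -0.0, 1.463]
force: [-0.4, -1.2, -0.4]
grip_width: 0.0332
```

```bash
python3 cb.py w35.png
```

```text
t 71.83 p [ 5.5e-01  5.8e-03 -3.0e-04] rpy [-3.1415 -0.      1.463 ] F [-0.4 -1.2 -0.4] w 0.0332
[[438.0, 391.0], [396.0, 359.0], [344.0, 347.0], [291.0, 359.0], [249.0, 390.0]]
[[149.0, 277.0], [538.0, 277.0]]
```

View pics/w35.png

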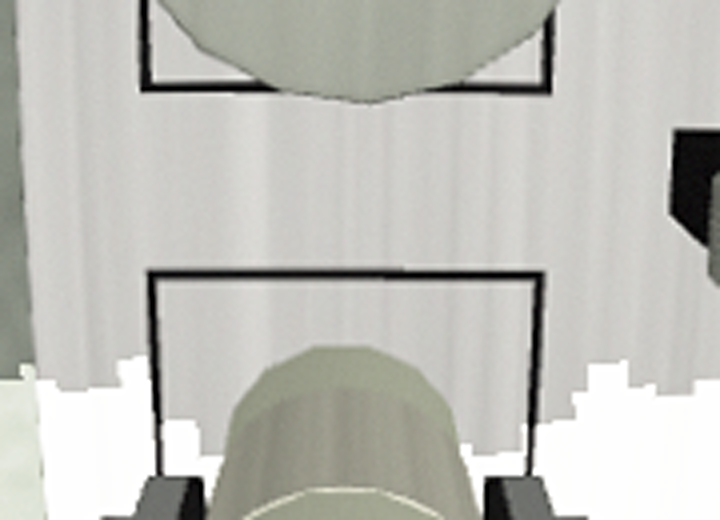

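servo_tool(
  rows=[
    [[0,0.02,0.08,0,0,0],[0,0,0,0,0,0]],
  ],
)

```text
clock: 72.12
position: [0.5502, 0.0057, -0.0011]
tool_rot: [3.142, -0.0, 1.463]
force: [-0.6, -0.6, -1.3]
grip_width: 0.0334
```

servo_tool(
  rows=[
    [[0,0,0.08,0,0,0],[0,0,0,0,0,0]],
  ],
)

```text
clock: 72.38
position: [0.5503, 0.0058, -0.0012]
tool_rot: [3.141, 0.0, 1.463]
force: [-4.6, -0.2, 13.5]
grip_width: 0.033
```

Contact. Ease off, release, and rise.

servo_tool(
  rows=[
    [[0,0,-0.07,0,0,0],[0,0,0,0,0,0]],
  ],
)

```text
clock: 72.62
position: [0.5503, 0.0057, -0.0012]
tool_rot: [3.142, -0.0, 1.463]
force: [-0.2, -0.2, 3.4]
grip_width: 0.0329
```

servo_tool(
  rows=[
    [[0,0,0,0,0,0],[0,0,0,0,0,0],[0,0,0,0,0,0]],
  ],
  grip=0.3,
)

```text
clock: 73.0
position: [0.5502, 0.0057, -0.0013]
tool_rot: [-3.142, -0.0, 1.463]
force: [-0.8, -0.9, -0.5]
grip_width: 0.0555
```

servo_tool(
  rows=[
    [[0,0,-1,0,0,0],[0,0,-3,0,0,0],[0,0,-4,0,0,0],[0,0,-4,0,0,0],[0,0,-3,0,0,0]],
  ],
)

```text
clock: 73.62
position: [0.5504, 0.0058, 0.1512]
tool_rot: [3.14, -0.0, 1.463]
force: [0.3, 0.2, 0.2]
grip_width: 0.0556
```

servo_tool(
  rows=[
    [[-2,0,-1,0,0,0],[-4,0,-2,0,0,0],[-2,0,-1,0,0,0],[0,0,0,0,0,0],[0,0,0,0,0,0]],
  ],
)

```text
clock: 74.25
position: [0.5415, -0.073, 0.1889]
tool_rot: [3.142, -0.0, 1.464]
force: [0.5, 0.8, 0.3]
grip_width: 0.0556
```

```bash
python3 - <<'E'
from h import *
s=st();w=bot.grab_frame("wrist");g=bot.grab_frame("side");f=bot.grab_frame("scene")
cv2.imwrite("pics/w36.png",cv2.resize(w["image"][:,:,::-1],(800,600),interpolation=cv2.INTER_CUBIC))
b=cv2.resize(g["image"][120:300,150:330,::-1],(400,400),interpolation=cv2.INTER_CUBIC);c=cv2.resize(f["image"][130:290,200:440,::-1],(400,267),interpolation=cv2.INTER_CUBIC)
cv2.imwrite("pics/w36b.png",np.hstack([b,np.vstack([c,np.zeros((133,400,3),np.uint8)])]))
E
```

```text
t 74.25 p [ 0.5415 -0.073   0.1889] rpy [ 3.1416e+00 -4.0000e-04  1.4637e+00] F [0.5 0.8 0.3] w 0.0556
```

View pics/w36.png

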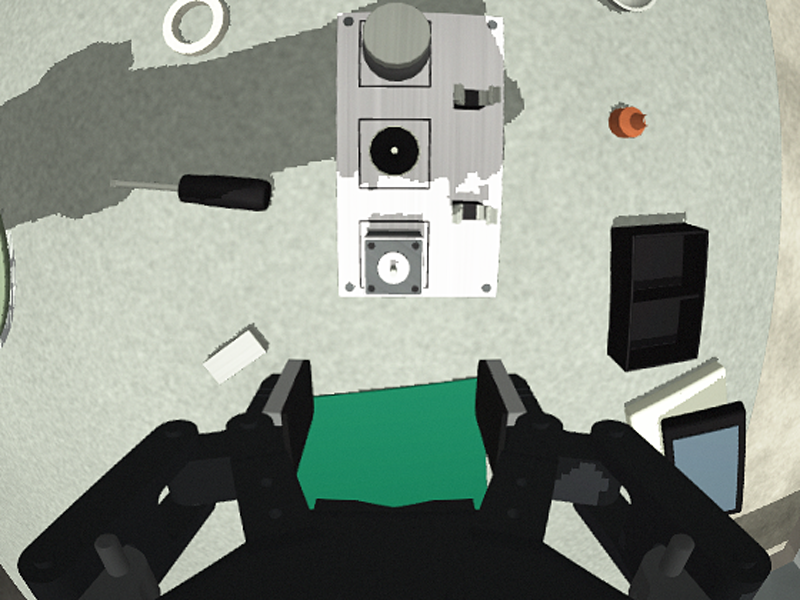

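View pics/w36b.png

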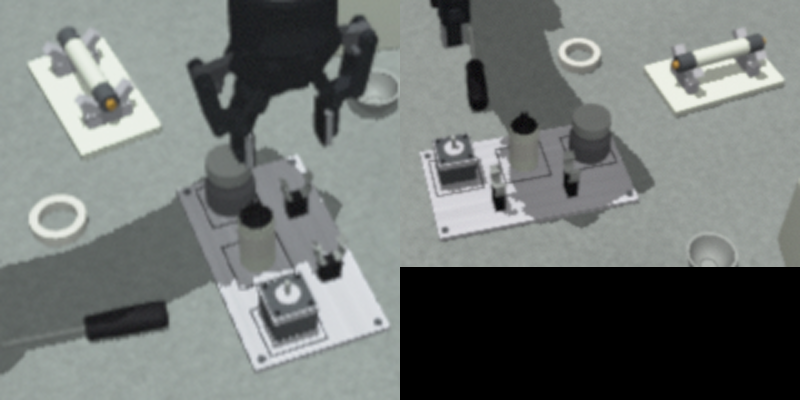

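```bash
python3 - <<'E'
from h import *
w=bot.grab_frame("wrist");crop(w["image"],230,0,130,100,6,"w37.png");s=bot.observe()
c,q=np.cos(-.1086),np.sin(-.1086);T=lambda a,b,z:(.5707+c*a-q*b,.0030+q*a+c*b,z)
th=np.arange(0,6.28,np.pi/2)
for r in(.022,.0225):print(np.round((wproj(w,s,[T(-.02+r*np.cos(t),.08+r*np.sin(t),.066) for t in th])-[230,0])*6+2.5).tolist())
print(np.round((wproj(w,s,[T(x,y,.008) for x,y in((-.047,.053),(.007,.053))])-[230,0])*6+2.5).tolist())
E
```

```text
[[421.0, 144.0], [278.0, 13.0], [134.0, 143.0], [277.0, 275.0]]
[[424.0, 144.0], [278.0, 10.0], [131.0, 143.0], [277.0, 278.0]]
[[129.0, 364.0], [426.0, 365.0]]
```

View pics/w37.png

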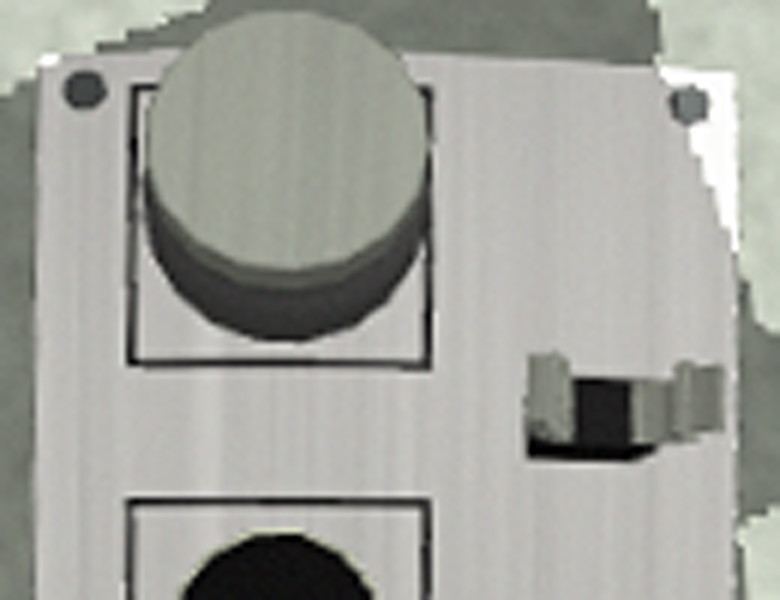

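```bash
python3 -c "
from workcell import bot
print(bot.job_done()); print(bot.observe()['clock'])"
```

```text
the job is handed in; nothing more can be done
None
the job is handed in; nothing more can be done
```

The job is done and handed in at about 74 s of the 144 s allowed. I stood the bottle, jar and motor on the mat, pulled the cartridge up out of its clips and laid it in the V cradle. Then I put the motor, jar and bottle back upright on their own spots.

- **Cartridge:** seated in both V blocks, about 1 mm off centre.
- **Motor:** within about 0.7 mm of its spot centre. I set it down square to the rack, where it had started about 3° off.
- **Bottle:** within about 0.5 mm of its spot centre.
- **Jar:** about 1 mm off its spot centre. Two views disagree on its position front to back: the close-up showed 0 to 0.9 mm towards the robot, the final one about 1.1 mm away from it. I left it there.
- **Missed first grasp:** the real fingertips sit about 37 mm behind the reported tool point. My first grasp of the motor therefore closed above it and pressed lightly on its top, about 9 N. I corrected for this in every later grasp.
- **Forces:** the highest reading was about 26 N, as the jar touched the mat. Nothing tipped over.

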